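Weed out lop-sided rotors on the knife-edge balance

ROBOT

A 6-joint arm with a two-finger parallel gripper is mounted at the origin on the work surface. World frame = base frame: x ahead of the robot, y to its left, z up, the work surface at z = 0. Lengths are in mm, angles in rad, forces in N, time in s.
With the tool pointing down it reaches from about 350 to 875 mm from the base axis. Payload 4.2 kg.
Tool frame: the origin (TCP) lies at the very end of the fingers, on their centre line; the grasp point (between the pads) lies 19 mm behind it; z points along the fingers, y is the line along which they close (so a half turn about z gives the same grasp; the last joint's range is limited). The gripper opens to 85 mm and grips with 20 to 120 N. Pads are 22 mm wide; open, the fingers measure 114 mm over their backs; the gripper's body (76 mm by 85 mm) begins 54 mm behind the grasp point. The pads swing forward as they close: fully open they stand 13 mm farther back than shut.
Start: joints at [-0.893, 0.385, 0.008, 0, -1.194, -0.259], TCP at [254.178, -570.958, 231.312] pointing down, gripper open.
Joint ranges: [-3.14, 3.14], [-1.21, 2.06], [-1.07, 1.41], [-3.16, 2.05], [-2.99, -0.16], [-3.1, 3.1]. Speed limits (rad/s): [2.79, 2.79, 3.14, 3.14, 3.14, 3.14].

INTERFACE

Orientations are given as a unit quaternion [x, y, z, w].
In Python, from bench import arm gives the robot as it stands.
- The arm moves only by the tool servo_tool, never from a script. Its argument "rows" is a list that holds one entry, the list of rows, each a list of 7 numbers: the finger opening in mm, from 0 to 85.4, then the shift along the tool's x, y, z in mm, then the turn, a rotation vector about the tool's x, y, z in rad. A call has 1 to 10 rows; each row is the pose to reach, as a shift and turn from the pose commanded when the call began, along the tool's axes at that moment; what a row does not reach only later rows make up. A row lasts 1/8 s, in which the tool goes at most 62.5 mm and 10.7 degrees, less where a joint would pass 70% of its speed; a pose out of reach is approached as far as the arm can. A call with a gripper value outside its range is refused whole. The fingers move at their own pace and stop on an object; the grip force is fixed at half the most. Time passes only in rows, so rows that repeat a pose let the fingers close. It gives the time, the measured TCP pose, the force, the opening and the grip force at its end, in the units of the state.
- arm.read_state(): the state, without advancing time (a new reading comes with each control period).
- arm.get_image(name): name is "scene" or "top" or "wrist"; returns the picture (480x640x3 uint8, red, green, blue); there is no depth.
- arm.camera_params(name): a dict with "intrinsics" (3x3 intrinsics, pixels), "R" (3x3) and "t" (3): a world point X has camera coordinates R X + t. Camera axes: x right, y down, z forward; pixel columns grow to the right and rows downward; lengths in mm; the calibration is good to about 2 mm. A picture is of the moment at which its call begins: read the wrist's pose just before it. camera_params takes no time and is no camera call; for the wrist camera it gives the pose at the moment of the call.
- arm.job_done(): hands the job in; it is judged then, once.
The state is a dict: "clock": time; "joints": joint angles; "joint_vel": joint speeds; "joint_efforts": joint torques, N m; "position": TCP position; "ee_rot": TCP orientation; "contact_force": force on the tool from outside, world axes, zero at the start; "wrist_torque": the same for the moment, N m; "gripper_width": finger opening in mm; "grasp_force": force on a finger pad.
Only numpy, scipy, OpenCV 4.12 (cv2) and the standard library are available. Lean on these libraries where they do the work, as an engineer would, in place of code of your own. Each camera call takes 0.05 s, during which the arm holds its last target. There are 200 camera calls.

TASK

Lift each sintered rotor out of the mould plate, lay it gently lengthwise and midway on the beam of the knife-edge balance and let go to see whether it balances. Lay the rotors that keep the beam level flat in the shallow tray, stub up and side by side; put those that tip the beam into the deep reject bin, and do not disturb the bottle, the black specimen mount or the jar.

Things in the scene. Friction and masses are not known exactly. Their poses are not given: they have to be found in the camera images.
- rotor_1_mid (a point): steel two-lobe rotor, 0.23 kg: peanut-shaped plate 84 x 30 x 12 mm (lobes 30 mm round, 54 mm between centres, waist 20 mm wide), square stub 16 x 16 mm rising 26 mm from the middle of its top (38 mm high in all). Point: on the stub's axis, 19 mm above the underside; x along the length, y across (square to two stub faces), z up. Starts stub up in a mould cavity, lengthwise along the plate's x
- rotor_2_mid (a point): another rotor, to the eye like rotor_1 in everything (same sizes, point and axes). Any rotor may be absent. Where one lobe is porous inside, the rotor's mass lies up to 13 mm off the stub's axis along x, to one side or the other; this cannot be seen and changes from start to start. Under 2.4 mm counts as balanced, over 6 mm as lop-sided, between them as either
- rotor_3_mid (a point): another rotor, to the eye like rotor_1 in everything (same sizes, point and axes)
- rotor_4_mid (a point): another rotor, to the eye like rotor_1 in everything (same sizes, point and axes)
- rotor_5_mid (a point): another rotor, to the eye like rotor_1 in everything (same sizes, point and axes)
- rotor_6_mid (a point): another rotor, to the eye like rotor_1 in everything (same sizes, point and axes)
- mould: fixed aluminium mould plate 208 x 188 mm, 15 mm high, with 2 x 3 open cavities 88 x 34 mm and 9 mm deep (floor 6 mm above the table), 98 mm apart along its x and 58 mm apart along its y, the middle of the pattern at the plate's centre; rotors lie in some of them. Origin: centre of the underside, z up
- balance: fixed knife-edge balance: white base 130 x 75 mm with a post that carries the pivoting beam on a knife edge. Origin: centre of the base's underside; x along the beam, y along the knife edge, z up
- beam (a joint): tilt of the beam about the knife edge in rad: 0 level (as when empty), stops at -0.12 and 0.12; positive: its +x end is low. A weak spring levels it. A rotor set midway tilts it by about 0.01 per mm that its mass is off-centre: judge it level below 0.04 either way, tipped above. A rotor set 1 mm off midway adds 0.01. It settles within 1.5 s
- seat (a point): the middle of the upper face of the balance's beam (67.5 mm above the table when level), right over the knife edge; the beam is a steel bar 116 x 44 mm, 6 mm thick, with a lip 6 mm high across each end, 88 mm between the lips, so a rotor lies lengthwise between them with 2 mm to spare at each end. x along the beam, y along the knife edge, z up
- tray: shallow grey tray with a felt floor, loose, 0.6 kg: 112 x 230 mm outside, 16 mm high, walls and floor 5 mm thick, so 102 x 220 mm inside. Origin: centre of the underside, x along the short side, z up
- bin: deep grey reject bin, loose, 0.7 kg: 112 x 230 mm outside, 46 mm high, walls and floor 5 mm thick, so 102 x 220 mm inside. Origin: centre of the underside, x along the short side, z up
- bottle: bystander: closed white plastic bottle, 52 mm diameter, 130 mm tall; origin at the centre of its underside
- puck: bystander: black specimen mount, a disc of 32 mm diameter, 22 mm high; origin at the centre of its underside
- jar: bystander: amber jar with a black lid, 60 mm diameter, 60 mm tall; origin at the centre of its underside
There are look-alikes about, which are no part of the job. Leave any red or white look-alike of the part that bears rotor_6_mid alone.

How it is judged (in metres and radians):
On the way, in this order (a step that is already met when the one before it is completed fails the run):
1. a rotor rests on the balance's beam, let go, for the first time (contact force between beam and anything else above 1.2 N and contact force between the fingers and anything else below 0.05 N), for 0.5 s.
2. the beam is empty again after the first rotor (contact force between beam and anything else below 0.1 N), for 0.3 s.
3. a rotor rests on the balance's beam, let go, for the second time (all of step 1), for 0.5 s.
4. the beam is empty again after the second rotor (contact force between beam and anything else below 0.1 N), for 0.3 s.
5. a rotor rests on the balance's beam, let go, for the third time (all of step 3), for 0.5 s.
At the end, for the whole second after the job is handed in: Every rotor present that balances (mass under 2.4 mm off its axis) lies at rest flat on the shallow tray's floor, stub up (within 0.1 rad); every lop-sided one (over 6 mm) lies at rest inside the deep bin; one between lies in either; tray and bin stand upright (((x of rotor_1_mid in the frame of tray between -0.045 and 0.045 m and y of rotor_1_mid in the frame of tray between -0.1 and 0.1 m and linear speed of rotor_1 below 0.02 m/s and z of rotor_1_mid in the frame of tray between 0.019 and 0.029 m and angle between rotor_1_mid's own z axis and vertical below 0.1 rad) or x of core_1 in the frame of rotor_1_mid below -0.0048 m) and ((x of rotor_1_mid in the frame of bin between -0.045 and 0.045 m and y of rotor_1_mid in the frame of bin between -0.1 and 0.1 m and linear speed of rotor_1 below 0.02 m/s and z of rotor_1_mid in the frame of bin below 0.065 m) or x of core_1 in the frame of rotor_1_mid above -0.012 m) and ((x of rotor_1_mid in the frame of tray between -0.045 and 0.045 m and y of rotor_1_mid in the frame of tray between -0.1 and 0.1 m and linear speed of rotor_1 below 0.02 m/s and z of rotor_1_mid in the frame of tray between 0.019 and 0.029 m and angle between rotor_1_mid's own z axis and vertical below 0.1 rad) or (x of rotor_1_mid in the frame of bin between -0.045 and 0.045 m and y of rotor_1_mid in the frame of bin between -0.1 and 0.1 m and linear speed of rotor_1 below 0.02 m/s and z of rotor_1_mid in the frame of bin below 0.065 m)) and ((x of rotor_2_mid in the frame of tray between -0.045 and 0.045 m and y of rotor_2_mid in the frame of tray between -0.1 and 0.1 m and linear speed of rotor_2 below 0.02 m/s and z of rotor_2_mid in the frame of tray between 0.019 and 0.029 m and angle between rotor_2_mid's own z axis and vertical below 0.1 rad) or x of core_2 in the frame of rotor_2_mid above 0.0048 m) and ((x of rotor_2_mid in the frame of bin between -0.045 and 0.045 m and y of rotor_2_mid in the frame of bin between -0.1 and 0.1 m and linear speed of rotor_2 below 0.02 m/s and z of rotor_2_mid in the frame of bin below 0.065 m) or x of core_2 in the frame of rotor_2_mid below 0.012 m) and ((x of rotor_2_mid in the frame of tray between -0.045 and 0.045 m and y of rotor_2_mid in the frame of tray between -0.1 and 0.1 m and linear speed of rotor_2 below 0.02 m/s and z of rotor_2_mid in the frame of tray between 0.019 and 0.029 m and angle between rotor_2_mid's own z axis and vertical below 0.1 rad) or (x of rotor_2_mid in the frame of bin between -0.045 and 0.045 m and y of rotor_2_mid in the frame of bin between -0.1 and 0.1 m and linear speed of rotor_2 below 0.02 m/s and z of rotor_2_mid in the frame of bin below 0.065 m)) and ((x of rotor_3_mid in the frame of tray between -0.045 and 0.045 m and y of rotor_3_mid in the frame of tray between -0.1 and 0.1 m and linear speed of rotor_3 below 0.02 m/s and z of rotor_3_mid in the frame of tray between 0.019 and 0.029 m and angle between rotor_3_mid's own z axis and vertical below 0.1 rad) or x of core_3 in the frame of rotor_3_mid below -0.0048 m) and ((x of rotor_3_mid in the frame of bin between -0.045 and 0.045 m and y of rotor_3_mid in the frame of bin between -0.1 and 0.1 m and linear speed of rotor_3 below 0.02 m/s and z of rotor_3_mid in the frame of bin below 0.065 m) or x of core_3 in the frame of rotor_3_mid above -0.012 m) and ((x of rotor_3_mid in the frame of tray between -0.045 and 0.045 m and y of rotor_3_mid in the frame of tray between -0.1 and 0.1 m and linear speed of rotor_3 below 0.02 m/s and z of rotor_3_mid in the frame of tray between 0.019 and 0.029 m and angle between rotor_3_mid's own z axis and vertical below 0.1 rad) or (x of rotor_3_mid in the frame of bin between -0.045 and 0.045 m and y of rotor_3_mid in the frame of bin between -0.1 and 0.1 m and linear speed of rotor_3 below 0.02 m/s and z of rotor_3_mid in the frame of bin below 0.065 m)) and ((x of rotor_4_mid in the frame of tray between -0.045 and 0.045 m and y of rotor_4_mid in the frame of tray between -0.1 and 0.1 m and linear speed of rotor_4 below 0.02 m/s and z of rotor_4_mid in the frame of tray between 0.019 and 0.029 m and angle between rotor_4_mid's own z axis and vertical below 0.1 rad) or x of core_4 in the frame of rotor_4_mid above 0.0048 m) and ((x of rotor_4_mid in the frame of bin between -0.045 and 0.045 m and y of rotor_4_mid in the frame of bin between -0.1 and 0.1 m and linear speed of rotor_4 below 0.02 m/s and z of rotor_4_mid in the frame of bin below 0.065 m) or x of core_4 in the frame of rotor_4_mid below 0.012 m) and ((x of rotor_4_mid in the frame of tray between -0.045 and 0.045 m and y of rotor_4_mid in the frame of tray between -0.1 and 0.1 m and linear speed of rotor_4 below 0.02 m/s and z of rotor_4_mid in the frame of tray between 0.019 and 0.029 m and angle between rotor_4_mid's own z axis and vertical below 0.1 rad) or (x of rotor_4_mid in the frame of bin between -0.045 and 0.045 m and y of rotor_4_mid in the frame of bin between -0.1 and 0.1 m and linear speed of rotor_4 below 0.02 m/s and z of rotor_4_mid in the frame of bin below 0.065 m)) and ((x of rotor_5_mid in the frame of tray between -0.045 and 0.045 m and y of rotor_5_mid in the frame of tray between -0.1 and 0.1 m and linear speed of rotor_5 below 0.02 m/s and z of rotor_5_mid in the frame of tray between 0.019 and 0.029 m and angle between rotor_5_mid's own z axis and vertical below 0.1 rad) or x of core_5 in the frame of rotor_5_mid below -0.0048 m) and ((x of rotor_5_mid in the frame of bin between -0.045 and 0.045 m and y of rotor_5_mid in the frame of bin between -0.1 and 0.1 m and linear speed of rotor_5 below 0.02 m/s and z of rotor_5_mid in the frame of bin below 0.065 m) or x of core_5 in the frame of rotor_5_mid above -0.012 m) and ((x of rotor_5_mid in the frame of tray between -0.045 and 0.045 m and y of rotor_5_mid in the frame of tray between -0.1 and 0.1 m and linear speed of rotor_5 below 0.02 m/s and z of rotor_5_mid in the frame of tray between 0.019 and 0.029 m and angle between rotor_5_mid's own z axis and vertical below 0.1 rad) or (x of rotor_5_mid in the frame of bin between -0.045 and 0.045 m and y of rotor_5_mid in the frame of bin between -0.1 and 0.1 m and linear speed of rotor_5 below 0.02 m/s and z of rotor_5_mid in the frame of bin below 0.065 m)) and ((x of rotor_6_mid in the frame of tray between -0.045 and 0.045 m and y of rotor_6_mid in the frame of tray between -0.1 and 0.1 m and linear speed of rotor_6 below 0.02 m/s and z of rotor_6_mid in the frame of tray between 0.019 and 0.029 m and angle between rotor_6_mid's own z axis and vertical below 0.1 rad) or x of core_6 in the frame of rotor_6_mid above 0.0048 m) and ((x of rotor_6_mid in the frame of bin between -0.045 and 0.045 m and y of rotor_6_mid in the frame of bin between -0.1 and 0.1 m and linear speed of rotor_6 below 0.02 m/s and z of rotor_6_mid in the frame of bin below 0.065 m) or x of core_6 in the frame of rotor_6_mid below 0.012 m) and ((x of rotor_6_mid in the frame of tray between -0.045 and 0.045 m and y of rotor_6_mid in the frame of tray between -0.1 and 0.1 m and linear speed of rotor_6 below 0.02 m/s and z of rotor_6_mid in the frame of tray between 0.019 and 0.029 m and angle between rotor_6_mid's own z axis and vertical below 0.1 rad) or (x of rotor_6_mid in the frame of bin between -0.045 and 0.045 m and y of rotor_6_mid in the frame of bin between -0.1 and 0.1 m and linear speed of rotor_6 below 0.02 m/s and z of rotor_6_mid in the frame of bin below 0.065 m)) and angle between each of tray, bin's own z axis and vertical below 0.1 rad); the robot touches nothing.
It fails at once if the bottle is knocked over or pushed more than 40 mm (distance of bottle from where it was at the start of the episode above 0.04 m or angle between bottle's own z axis and vertical above 0.6 rad).
It fails at once if the puck is knocked over or pushed more than 40 mm (distance of puck from where it was at the start of the episode above 0.04 m or angle between puck's own z axis and vertical above 0.6 rad).
It fails at once if the jar is knocked over or pushed more than 40 mm (distance of jar from where it was at the start of the episode above 0.04 m or angle between jar's own z axis and vertical above 0.6 rad).
It fails at once if the balance is pressed or struck with more than 40 N (contact force between balance and anything else above 40 N).
Of rotor_1, rotor_2, rotor_3, rotor_4, rotor_5, rotor_6 only 3 to 4 are there at a start; the rules pass over those that are not, and their reading is None.
At some moment in a run one of tray, bin may be knocked a few centimetres aside while the robot is not near it.
It also fails if it takes over 210 s, if anything falls off the work surface, if the arm or the gripper's body presses on something with over 40 N, if the wrist force passes 120 N, or if a joint passes its speed limit or range.

## Working session

There is one attempt and no reset: what is moved stays moved. The work goes in short steps, Python scripts to look and compute and a tool call to move; the robot and the scene stay as the last step left them, time stands still between calls to the robot, and variables do not carry over. Pictures are saved under pics/ and viewed, at most 14 in all, crops included, and the job is handed in when it is done.

Besides the shell and the picture viewer there is one more tool, called as name([rows], argument=value, ...), one row to a line, values as JSON. servo_tool: Moves the arm, as the interface text tells. Its arguments: {"type":"object","properties":{"rows":{"type":"array"}},"required":["rows"]}

```bash
ls; mkdir -p pics; python3 - <<'E'
from bench import arm
import cv2
for n in ("scene","top"):
    im=arm.get_image(n); cv2.imwrite(f"pics/{n}0.png",im[:,:,::-1])
    p=arm.camera_params(n); print(n,p)
s=arm.read_state(); print(s)
E
```

```text
pics
scene {'intrinsics': array([[549.52471582,   0.        , 307.09624466],
       [  0.        , 549.52471582, 239.95340052],
       [  0.        ,   0.        ,   1.        ]]), 'R': array([[ 0.63695499,  0.7707903 ,  0.01306383],
       [ 0.65479524, -0.53200158, -0.53685893],
       [-0.40685567,  0.35050911, -0.84357088]]), 't': array([-425.66529841, -255.06069554, 1353.87301341])}
top {'intrinsics': array([[484.70810148,   0.        , 321.05494987],
       [  0.        , 484.70810148, 242.29750923],
       [  0.        ,   0.        ,   1.        ]]), 'R': array([[-0.0146052 , -0.99988013,  0.00513977],
       [-0.98025969,  0.01330458, -0.19726613],
       [ 0.1971741 , -0.00791943, -0.9803365 ]]), 't': array([128.72148695, 531.08953738, 899.74220379])}
{'clock': 0.1, 'joints': array([-8.93405064e-01,  3.85543932e-01,  6.75457476e-03, -4.32578614e-04,
       -1.19396939e+00, -2.58592358e-01]), 'joint_vel': array([-0.00028848, -0.00104619,  0.0029297 ,  0.00048539, -0.00036886,
        0.00165865]), 'joint_efforts': array([-7.31354230e-04, -3.93317127e+01,  1.88930529e+01,  4.19799998e+00,
       -2.57664637e-03, -2.24799166e-06]), 'position': array([ 253.96962844, -570.51288109,  230.2894139 ]), 'ee_rot': array([-2.07794360e-01,  9.78172020e-01,  9.66393241e-04, -2.63199809e-04]), 'contact_force': array([-0.24295016,  0.69503053,  0.14166333]), 'wrist_torque': array([-0.0562864 ,  0.009473  ,  0.00478958]), 'grasp_force': 0.0, 'gripper_width': 85.42790328797598}
```

View pics/scene0.png

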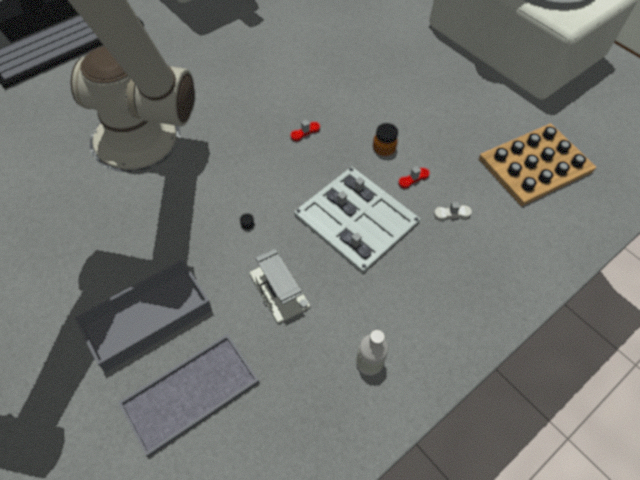

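View pics/top0.png

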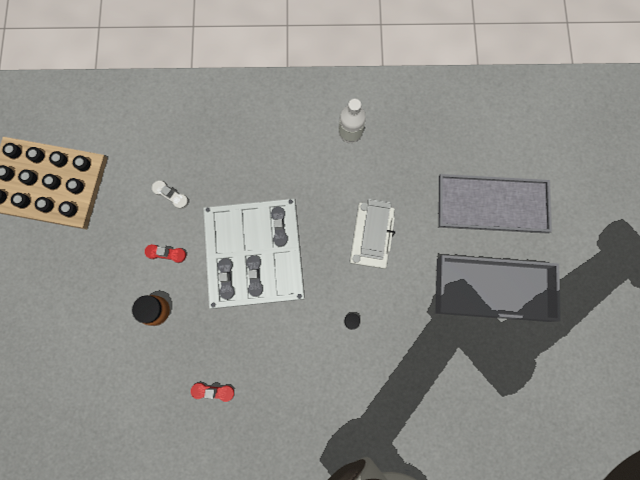

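Top view: three dark rotors lie in the mould at about (225,278), (254,275) and (279,227). The look-alikes are red (165,253), red (212,392) and white (170,193), plus a rack of black pegs at about (45,180). I choose the three dark rotors in the mould cavities. The balance is at (374,232), the tray at (495,203) and the bin at (497,288).

```bash
cat > h.py <<'E'
import numpy as np, cv2
from scipy.spatial.transform import Rotation as R
from bench import arm
def ray(p,uv):
    d=p["R"].T@np.linalg.inv(p["intrinsics"])@np.array([uv[0],uv[1],1.0])
    return -p["R"].T@p["t"], d/np.linalg.norm(d)
def plane(p,uv,z):
    c,d=ray(p,uv); return c+d*(z-c[2])/d[2]
def tri(obs):
    A=np.zeros((3,3));b=np.zeros(3);L=[]
    for p,uv in obs:
        c,d=ray(p,uv);M=np.eye(3)-np.outer(d,d);A+=M;b+=M@c;L.append((M,c))
    x=np.linalg.solve(A,b); return x,[np.linalg.norm(M@(x-c)) for M,c in L]
def proj(p,X):
    q=p["intrinsics"]@(p["R"]@np.asarray(X,float)+p["t"]);return q[:2]/q[2]
def go(target,yaw=None):
    """shift/turn (tool axes) to bring the measured TCP to target; tool y at angle yaw (mod pi) about world z"""
    s=arm.read_state();r=R.from_quat(s["ee_rot"]);M=r.as_matrix()
    sh=M.T@(np.asarray(target)-s["position"]); w=None
    if yaw is not None:
        best=[]
        for k in (0,np.pi):
            y=np.array([np.cos(yaw+k),np.sin(yaw+k),0]);z=np.array([0,0,-1.]);x=np.cross(y,z)
            best.append((R.from_matrix(M.T@np.c_[x,y,z])).as_rotvec())
        w=sorted(best,key=np.linalg.norm)
    print("pos",s["position"].round(1),"w",round(s["gripper_width"],1),"t",round(s["clock"],2),"shift",sh.round(1),"turn",None if w is None else [v.round(3) for v in w])
def rects(im,mask,amin):
    cs,_=cv2.findContours(mask.astype(np.uint8)*255,cv2.RETR_EXTERNAL,cv2.CHAIN_APPROX_NONE)
    return [(c,cv2.minAreaRect(c)) for c in cs if cv2.contourArea(c)>amin]
E
python3 - <<'E'
from h import *
p=arm.camera_params("top"); im=cv2.imread("pics/top0.png"); g=im.max(2).astype(int)
def show(n,mask,z,amin=300):
    for c,r in rects(im,mask,amin):
        q=[plane(p,u,z)[:2].round(0) for u in cv2.boxPoints(r)]
        q=np.array(q); print(n,np.round(r[0]),"ctr",q.mean(0).round(1),"sides",np.linalg.norm(q[0]-q[1]).round(),np.linalg.norm(q[1]-q[2]).round(),"ang01",np.degrees(np.arctan2(*(q[1]-q[0])[::-1])).round(1))
roi=np.zeros(g.shape,bool); roi[185:320,195:400]=1
show("white z15",roi&(g>170),15)
roi=np.zeros(g.shape,bool); roi[165:240,430:560]=1
bg=im.astype(int); show("tray z16",roi&((bg[:,:,0]-bg[:,:,1]>6)|(g<80)),16)
roi=np.zeros(g.shape,bool); roi[245:330,425:565]=1
show("bin z46",roi&((bg[:,:,0]-bg[:,:,1]>6)|(g<60)),46)
print(im[203,495],im[275,490],im[150,300])
ps=arm.camera_params("scene"); print("cams",*[(-c["R"].T@c["t"]).round(0) for c in (p,ps)])
for n,u in dict(bottle=(350,135),jar=(153,313),puck=(352,321)).items(): print(n,plane(p,u,10).round(0))
# stub tops hand-picked roughly, both views: predicted positions
for u in ((225,278),(254,275),(279,227)): X=plane(p,u,44);print(X.round(0),proj(ps,X).round(0))
w=arm.camera_params("wrist");s=arm.read_state();print("wrist cam in tool",R.from_quat(s["ee_rot"]).inv().apply(-w["R"].T@w["t"]-s["position"]).round(1),(w["R"]@R.from_quat(s["ee_rot"]).as_matrix()).round(2),w["intrinsics"][0,0])
go([600,0,300],0)
a=cv2.resize(im[185:320,195:400],None,fx=3.9,fy=3.9,interpolation=cv2.INTER_CUBIC);cv2.imwrite("pics/crop1.png",a)
E
```

```text
white z15 [373. 233.] ctr [560.  14.] sides 139.0 78.0 ang01 -9.9
white z15 [251. 253.] ctr [522.5 262.8] sides 197.0 210.0 ang01 -85.0
bin z46 [552. 292.] ctr [ 431.  -326.5] sides 20.0 100.0 ang01 -92.9
[138 133 135] [133 131 131] [146 150 149]
cams [345. 129. 986.] [ 989. -282. 1011.]
bottle [776.  55.  10.]
jar [402. 458.  10.]
puck [381.  62.  10.]
[466. 310.  44.] [356. 178.]
[471. 253.  44.] [339. 192.]
[567. 205.  44.] [352. 232.]
wrist cam in tool [  78.8    0.3 -141.6] [[ 0.    1.    0.  ]
 [-0.95  0.   -0.31]
 [-0.31 -0.    0.95]] 376.5380248687716
pos [ 254.  -570.5  230.3] w 85.4 t 0.1 shift [-548.1  380.7  -69. ] turn [array([ 2.000e-03,  1.000e-03, -1.152e+00]), array([ 1.000e-03, -2.000e-03,  1.989e+00])]
```

View pics/crop1.png

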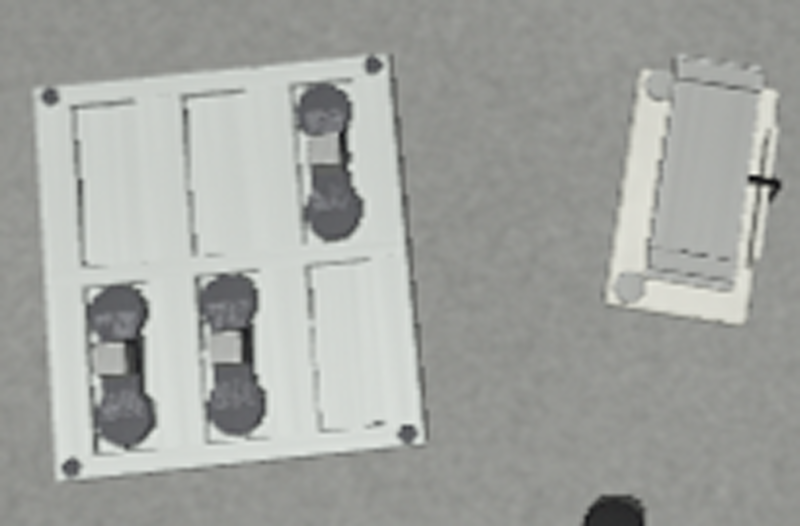

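The crop confirms the choice: three dark peanut plates with light stubs at crop (112,358), (227,348) and (324,150). The beam runs from (715,75) to (690,275). I'll move up and look with the wrist camera from several places.

servo_tool([
  [[60,-325,173,-30,0,0,-1.152],[60,-325,173,-30,0,0,-1.152],[60,-325,173,-30,0,0,-1.152],[60,-325,173,-30,0,0,-1.152],[60,-325,173,-30,0,0,-1.152],[60,-325,173,-30,0,0,-1.152],[60,-325,173,-30,0,0,-1.152],[60,-325,173,-30,0,0,-1.152],[60,-325,173,-30,0,0,-1.152],[60,-325,173,-30,0,0,-1.152]],
])

```text
clock: 1.35
position: [480.0, -281.7, 261.2]
ee_rot: [-0.706, 0.708, 0.0, -0.0]
contact_force: [-1.1, 0.4, 0.9]
gripper_width: 59.8
grasp_force: 0.0
```

```bash
cat > snap.py <<'E'
import sys,pickle
from h import *
n=sys.argv[1]; p=arm.camera_params("wrist"); im=arm.get_image("wrist")
cv2.imwrite(f"pics/{n}.png",im[:,:,::-1]); pickle.dump(p,open(f"pics/{n}.pkl","wb"))
print(arm.read_state()["joints"].round(2)); go([540,10,260],0)
E
python3 snap.py C
```

```text
[-0.24  0.25 -0.11  0.   -1.21  0.24]
pos [ 480.1 -281.6  261.2] w 59.7 t 1.4 shift [-291.7  -59.3    1.2] turn [array([ 0.   ,  0.   , -0.002]), array([ 0.  , -0.  ,  3.14])]
```

View pics/C.png

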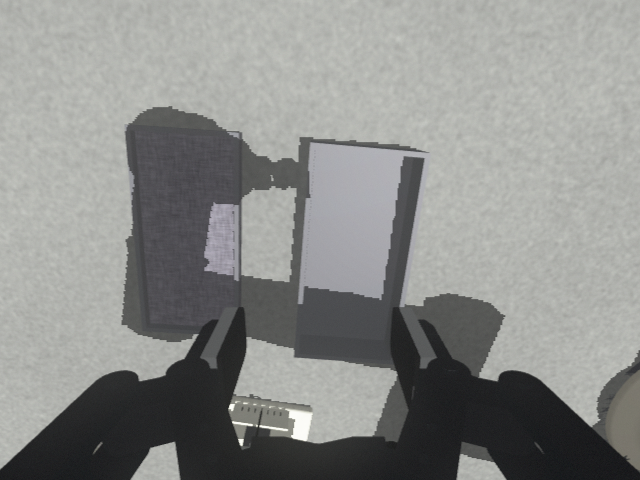

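The wrist view shows the tray at columns 126–242 and rows 127–333. The bin lies at columns 295–428 and rows 138–360, and the balance is partly visible at the bottom. Next come two views of the balance and mould.

servo_tool([
  [[60,-292,-60,0,0,0,0],[60,-292,-60,0,0,0,0],[60,-292,-60,0,0,0,0],[60,-292,-60,0,0,0,0],[60,-292,-60,0,0,0,0],[60,-292,-60,0,0,0,0],[60,-292,-60,0,0,0,0],[60,-292,-60,0,0,0,0]],
])

```text
clock: 2.4
position: [540.5, 9.9, 261.4]
ee_rot: [-0.706, 0.708, -0.0, -0.0]
contact_force: [0.6, 0.9, -0.1]
gripper_width: 60.0
grasp_force: 0.0
```

```bash
python3 snap.py B
```

```text
[ 0.32  0.22 -0.15  0.   -1.2  -0.32]
pos [540.5   9.9 261.4] w 59.9 t 2.45 shift [-0.   0.5  1.4] turn [array([ 0.   , -0.   , -0.002]), array([-0.   , -0.   ,  3.139])]
```

servo_tool([
  [[60,-140,0,0,0,0,0],[60,-140,0,0,0,0,0],[60,-140,0,0,0,0,0],[60,-140,0,0,0,0,0],[60,-140,0,0,0,0,0],[60,-140,0,0,0,0,0]],
])

```text
clock: 3.2
position: [540.8, 149.8, 261.5]
ee_rot: [-0.706, 0.708, -0.0, -0.0]
contact_force: [0.8, -0.3, -0.6]
gripper_width: 59.7
grasp_force: 0.0
```

```bash
python3 snap.py A; python3 -c "
import cv2,numpy as np
a=cv2.imread('pics/A.png');b=cv2.imread('pics/B.png')
cv2.imwrite('pics/AB.png',cv2.resize(np.hstack([b[:, 90:490],a[:,90:490]]),(800,480)))"
```

```text
[ 0.56  0.26 -0.1   0.   -1.21 -0.56]
pos [540.8 150.  261.5] w 60.0 t 3.25 shift [140.    0.6   1.5] turn [array([-0.   ,  0.   , -0.002]), array([0.  , 0.  , 3.14])]
```

View pics/AB.png

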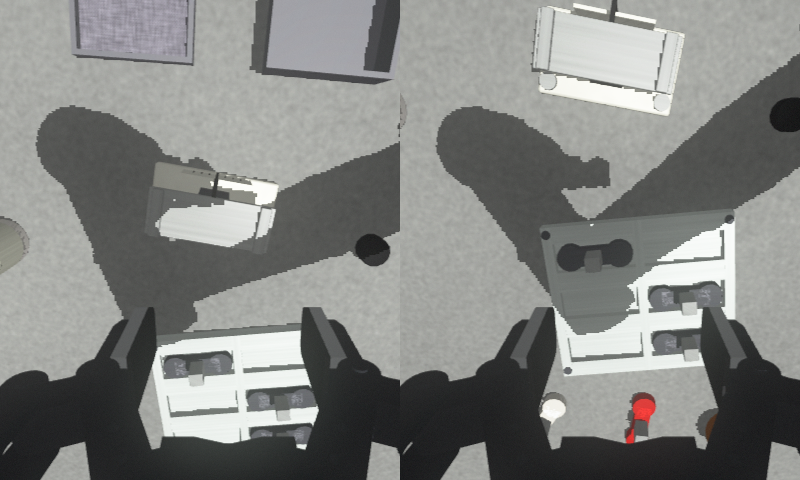

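In the left half (view B), stubs show at composite (196,372) and (282,408), with the beam at (210,220). In the right half (view A), stubs are at (593,260), (689,306) and (689,342), with the beam at (608,48). I'll zoom in to pick exact corners.

```bash
python3 - <<'E'
import cv2,numpy as np
a=cv2.imread('pics/A.png');b=cv2.imread('pics/B.png')
def t(im,x,y,w,h,s,g=1.0):
    q=np.clip(im[y:y+h,x:x+w].astype(float)*g,0,255).astype(np.uint8)
    return cv2.resize(q,(w*s,h*s),interpolation=cv2.INTER_CUBIC)
o=np.zeros((600,800,3),np.uint8)
def put(x,y,q): o[y:y+q.shape[0],x:x+q.shape[1]]=q
put(0,0,t(a,266,244,32,32,6,2)); put(200,0,t(a,364,292,32,32,6)); put(400,0,t(a,364,326,32,32,6))
put(600,0,t(b,270,358,32,32,6)); 
put(0,200,t(a,215,0,170,120,2*1)); put(0,200,t(a,215,0,165,120,3)[:360])
put(500,200,t(b,234,158,150,100,2)); put(600,420,t(b,356,394,28,28,6))
cv2.imwrite('pics/zoom.png',o)
E
```

```text
(no output)
```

View pics/zoom.png

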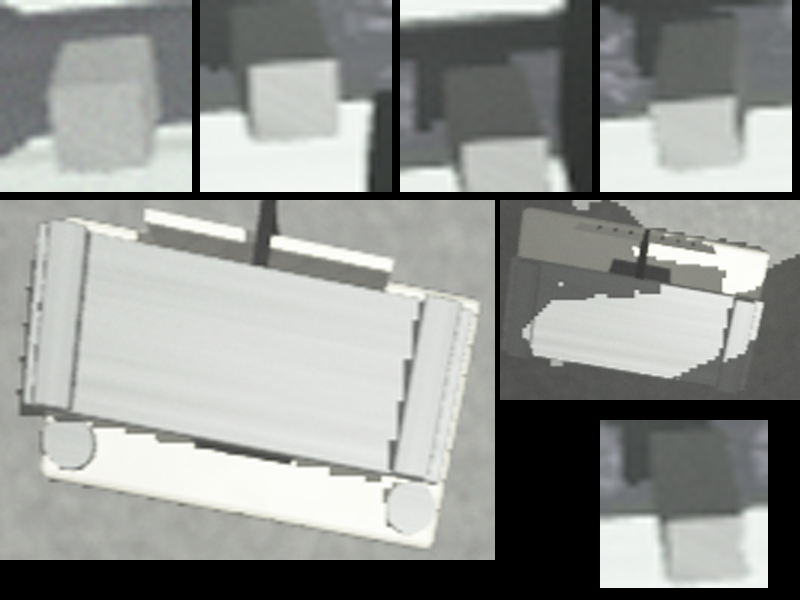

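```bash
python3 - <<'E'
from h import *
import pickle
A,B,C=[pickle.load(open(f"pics/{n}.pkl","rb")) for n in "ABC"]; T=arm.camera_params("top")
r3=[(A,(283.0,264.6)),(B,(285.8,379.9))]; r2=[(A,(379.3,308.0)),(B,(373.8,414.9))]
for n,o,t in (("r3",r3,(277.9,223.2)),("r2",r2,(253,273.9)),("r1",[(A,(381.1,355.1))],(223.3,276.4))):
    if len(o)>1: print(n,"AB",*[np.round(v,1) for v in tri(o)])
    x,e=tri(o+[(T,t)]);print(n,"+top",x.round(1),np.round(e,1),"A@44",plane(A,o[0][1],44)[:2].round(1),"T@44",plane(T,t,44)[:2].round(1))
z=lambda u,v:(215+(u+.5)/3-.5,(v-200+.5)/3-.5)
P=[plane(A,z(*q),73.5) for q in ((84,228),(72,411),(395,475),(426,293))]
for i in range(4): print(P[i].round(1),np.linalg.norm(P[i]-P[i-1]).round(1))
print("beam ctr",np.mean(P,0).round(1))
d=(P[0]+P[1]-P[2]-P[3])[:2]; print("beam yaw",np.degrees(np.arctan2(d[1],d[0])).round(1))
# beam corner height check: B near-side inner corners vs A. (B tile x500,y200,s2)
# trays from top corners
for n,zz,qs in (("tray",16,((439.5,175),(551,181),(550,232.5),(439,226))),):
    Q=[plane(T,q,zz)[:2] for q in qs];print(n,np.mean(Q,0).round(1),[np.linalg.norm(Q[i]-Q[i-1]).round() for i in range(4)],np.degrees(np.arctan2(*(Q[0]-Q[1])[::-1])).round(1))
    print("in C",[proj(C,[*q,zz]).round(0) for q in Q])
E
```

```text
r3 AB [577.6 207.4  42.8] [0.3 0.3]
r3 +top [576.8 207.4  42.1] [0.6 1.2 1.7] A@44 [577.2 206.9] T@44 [574.7 206.8]
r2 AB [475.9 257.2  41.8] [0.4 0.4]
r2 +top [475.2 256.4  42.1] [1.3 0.6 1.9] A@44 [476.7 256. ] T@44 [473.3 255.2]
r1 +top [470.5 314.1  42.3] [1.3 1.3] A@44 [471.8 313.9] T@44 [469.2 313.1]
[598.8 -12.7  73.5] 88.7
[604.7  29.7  73.5] 42.9
[518.4  45.6  73.5] 87.8
[511.4   2.   73.5] 44.2
beam ctr [558.3  16.2  73.5]
beam yaw -10.0
tray [ 617.9 -241.6] [np.float64(110.0), np.float64(234.0), np.float64(111.0), np.float64(228.0)] 86.0
in C [array([146., 332.]), array([129., 121.]), array([243., 136.]), array([241., 338.])]
```

Stub-top heights come out at 42–43 mm (expected 44). The beam measures 88 × 43.5 mm, its yaw is −10°, and the mould yaw is +5.2°. All of this is consistent. First pick: the rotor at (577,207).

servo_tool([
  [[40,-57.5,-36,170,0,0,-0.093],[40,-57.5,-36,170,0,0,-0.093],[40,-57.5,-36,170,0,0,-0.093],[40,-57.5,-36,170,0,0,-0.093],[40,-57.5,-36,170,0,0,-0.093],[40,-57.5,-36,170,0,0,-0.093]],
])

```text
clock: 4.0
position: [578.0, 208.9, 94.4]
ee_rot: [0.739, -0.674, 0.001, -0.002]
contact_force: [-0.4, 0.6, 0.5]
gripper_width: 40.0
grasp_force: 0.0
```

```bash
python3 - <<'E'
from h import *
go([577.2,207.2,22],np.radians(5.2))
E
```

```text
pos [578.  208.9  94.4] w 40.0 t 4.0 shift [ 1.7  1.3 72.3] turn [array([-0.005,  0.002,  0.002]), array([-3.00e-03, -7.00e-03, -3.14e+00])]
```

servo_tool([
  [[40,1.5,1,40,0,0,0],[40,1.5,1,60,0,0,0],[40,1.5,1,72,0,0,0],[40,1.5,1,72,0,0,0],[40,1.5,1,72,0,0,0],[5,1.5,1,72,0,0,0],[5,1.5,1,72,0,0,0],[5,1.5,1,72,0,0,0],[5,1.5,1,72,0,0,0],[5,1.5,1,72,0,0,0]],
])

```text
clock: 5.25
position: [576.8, 207.7, 20.6]
ee_rot: [0.739, -0.673, 0.001, -0.001]
contact_force: [-0.4, 0.6, 5.6]
gripper_width: 14.5
grasp_force: 60.1
```

```bash
python3 - <<'E'
from h import *
go([577.2,207.2,150],np.radians(5.2)); s=arm.read_state();print(s["grasp_force"],s["contact_force"])
E
```

```text
pos [576.8 207.7  20.6] w 14.5 t 5.25 shift [   0.4   -0.6 -129.4] turn [array([-0.002,  0.001,  0.003]), array([-1.000e-03, -4.000e-03, -3.139e+00])]
60.06901502609253 [-0.39902441  0.60605839  5.59452842]
```

Gripped. I'll lift it and stop short of the balance for a close second view of the beam.

servo_tool([
  [[5,0,0,-40,0,0,0],[5,0,0,-100,0,0,0],[5,0,0,-145,0,0,0],[5,78,10,-145,0,0,0.265],[5,78,10,-145,0,0,0.265],[5,78,10,-145,0,0,0.265],[5,78,10,-145,0,0,0.265],[5,78,10,-145,0,0,0.265]],
])

```text
clock: 6.25
position: [573.1, 129.4, 163.8]
ee_rot: [-0.644, 0.765, 0.0, -0.0]
contact_force: [0.4, -0.6, -2.3]
gripper_width: 15.0
grasp_force: 61.5
```

```bash
python3 snap.py D; python3 -c "
import cv2
a=cv2.imread('pics/D.png');cv2.imwrite('pics/Dv.png',cv2.resize(a[:330,160:500],None,fx=2.3,fy=1.8))
cv2.imwrite('pics/Dv.png',a[0:400])
"
```

```text
[ 0.5   0.38 -0.18 -0.   -1.01 -0.67]
pos [573.1 129.4 163.9] w 14.6 t 6.3 shift [123.3  12.4 -96.1] turn [array([ 0.001, -0.   , -0.171]), array([-0.000e+00, -1.000e-03,  2.971e+00])]
```

View pics/D.png

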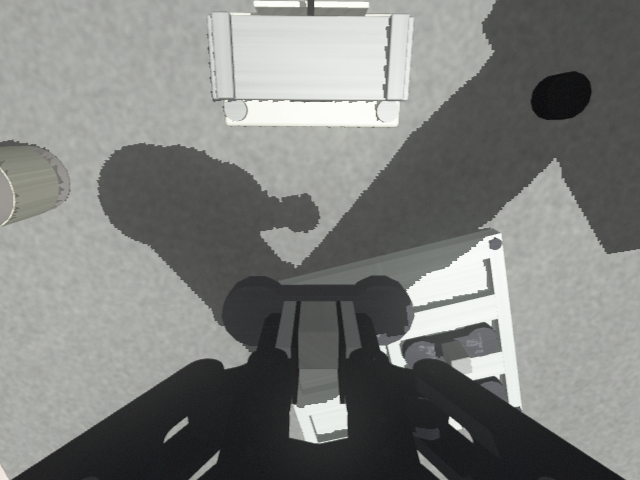

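The beam is square to the tool. Its body runs across columns 231–388, with its near edge at row 101. I'll measure the lip edges from profiles.

```bash
python3 - <<'E'
from h import *
import pickle
D=pickle.load(open("pics/D.pkl","rb"));A=pickle.load(open("pics/A.pkl","rb"))
im=cv2.imread("pics/D.png",0).astype(int)
p=np.median(im[40:70],0).astype(int)
print("L",list(p[203:240]));print("R",list(p[380:418]))
q=np.median(im[:,260:360],1).astype(int);print("rows",list(q[0:25]),list(q[92:108]))
a=cv2.imread("pics/D.png")[0:130,200:420]
cv2.imwrite("pics/D2.png",cv2.resize(a,None,fx=3.6,fy=3.6,interpolation=cv2.INTER_NEAREST))
E
```

```text
L [np.int64(171), np.int64(170), np.int64(169), np.int64(168), np.int64(166), np.int64(162), np.int64(154), np.int64(186), np.int64(209), np.int64(210), np.int64(189), np.int64(186), np.int64(193), np.int64(203), np.int64(204), np.int64(205), np.int64(206), np.int64(208), np.int64(209), np.int64(211), np.int64(211), np.int64(210), np.int64(208), np.int64(207), np.int64(206), np.int64(206), np.int64(204), np.int64(192), np.int64(148), np.int64(142), np.int64(185), np.int64(213), np.int64(215), np.int64(215), np.int64(216), np.int64(216), np.int64(216)]
R [np.int64(231), np.int64(231), np.int64(231), np.int64(230), np.int64(227), np.int64(183), np.int64(115), np.int64(106), np.int64(103), np.int64(141), np.int64(202), np.int64(224), np.int64(226), np.int64(227), np.int64(227), np.int64(226), np.int64(227), np.int64(228), np.int64(228), np.int64(227), np.int64(226), np.int64(225), np.int64(223), np.int64(223), np.int64(222), np.int64(213), np.int64(210), np.int64(221), np.int64(232), np.int64(229), np.int64(221), np.int64(183), np.int64(176), np.int64(173), np.int64(173), np.int64(173), np.int64(173), np.int64(173)]
rows [np.int64(170), np.int64(224), np.int64(250), np.int64(251), np.int64(251), np.int64(251), np.int64(241), np.int64(147), np.int64(125), np.int64(123), np.int64(123), np.int64(125), np.int64(124), np.int64(125), np.int64(126), np.int64(126), np.int64(194), np.int64(219), np.int64(220), np.int64(220), np.int64(220), np.int64(219), np.int64(219), np.int64(220), np.int64(220)] [np.int64(232), np.int64(229), np.int64(228), np.int64(228), np.int64(227), np.int64(228), np.int64(223), np.int64(178), np.int64(130), np.int64(146), np.int64(250), np.int64(251), np.int64(251), np.int64(251), np.int64(251), np.int64(251)]
```

View pics/D2.png

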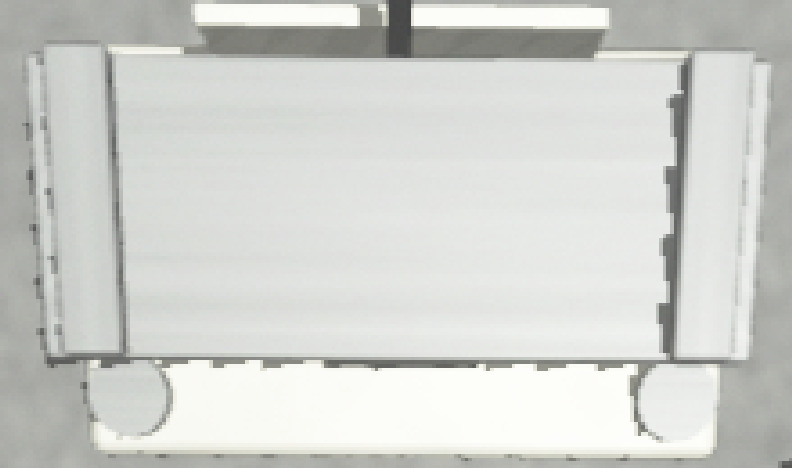

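```bash
python3 - <<'E'
from h import *
import pickle
D=pickle.load(open("pics/D.pkl","rb"));A=pickle.load(open("pics/A.pkl","rb"))
z=lambda u,v:(200+(u+.5)/3.6-.5,(v+.5)/3.6-.5)
za=lambda u,v:(215+(u+.5)/3-.5,(v-200+.5)/3-.5)
d=[z(*q) for q in ((106,45),(123,353),(676,358),(692,52))]; a=[za(*q) for q in ((84,228),(72,411),(395,475),(426,293))]
P=[plane(D,q,73.5) for q in d]
for i in range(4): print(P[i].round(1),np.linalg.norm(P[i]-P[i-1]).round(1),"tri",*[np.round(v,1) for v in tri([(D,d[i]),(A,a[i])])])
O=[plane(D,z(*q),73.5) for q in ((46,45),(62,353),(736,358),(753,52))]
print("in",np.mean(P,0).round(1),"out",np.mean(O,0).round(1),[np.linalg.norm(O[i]-O[i-1]).round(1) for i in range(4)])
for Q in (P,O):
    v=(Q[0]+Q[1]-Q[2]-Q[3]);print(np.degrees(np.arctan2(v[1],v[0])).round(2))
# near edge of upper beam face, row ~99 (z 67.5) and far row 15.7
for r in (15.7,99): print(plane(D,(309,r),67.5).round(1))
# held rotor check: stub centre col 319 vs TCP
print("tcp px",proj(D,arm.read_state()["position"]))
go([557.5,16.5,110],np.radians(-10))
E
```

```text
[597.7 -13.   73.5] 87.7 tri [593.8  -5.8  99.9] [0.4 0.4]
[605.4  29.3  73.5] 42.9 tri [607.8  27.9  59.3] [0.3 0.3]
[518.6  44.9  73.5] 88.2 tri [518.   45.   69.3] [0.3 0.3]
[511.4   2.7  73.5] 42.7 tri [511.3   2.2  72.8] [0.4 0.4]
in [558.3  16.   73.5] out [558.3  16.   73.5] [np.float64(105.8), np.float64(42.9), np.float64(107.5), np.float64(42.7)]
-10.25
-10.15
[555.5  -5.5  67.5]
[563.1  36.9  67.5]
tcp px [318.96080607 320.4512189 ]
pos [573.1 129.4 163.9] w 14.6 t 6.3 shift [113.9  -3.8  53.9] turn [array([ 0.001, -0.   ,  0.004]), array([ 0.000e+00,  1.000e-03, -3.138e+00])]
```

Both views agree: beam centre (558.3, 16.1), yaw −10.2°. I'll hover above it.

servo_tool([
  [[5,114,-4.7,40,0,0,0.005],[5,114,-4.7,54,0,0,0.005],[5,114,-4.7,54,0,0,0.005],[5,114,-4.7,54,0,0,0.005],[5,114,-4.7,54,0,0,0.005],[5,114,-4.7,54,0,0,0.005]],
])

```text
clock: 7.05
position: [558.9, 16.6, 111.0]
ee_rot: [-0.642, 0.766, -0.0, 0.001]
contact_force: [0.7, -1.6, -1.9]
gripper_width: 15.1
grasp_force: 61.5
```

```bash
python3 - <<'E'
from h import *
go([558.3,16.1,83],np.radians(-10.2)); print(arm.read_state()["contact_force"])
E
```

```text
pos [558.9  16.6 111. ] w 15.1 t 7.05 shift [ 0.6  0.6 28. ] turn [array([-0.001,  0.001,  0.003]), array([-1.000e-03, -2.000e-03, -3.139e+00])]
[ 0.68964443 -1.61232401 -1.87735255]
```

servo_tool([
  [[5,0.5,0.6,12,0,0,0],[5,0.5,0.6,20,0,0,0],[5,0.5,0.6,25,0,0,0],[5,0.5,0.6,27,0,0,0],[5,0.5,0.6,27.5,0,0,0],[5,0.5,0.6,27.5,0,0,0],[5,0.5,0.6,27.5,0,0,0]],
])

```text
clock: 7.92
position: [557.8, 15.1, 83.1]
ee_rot: [-0.642, 0.767, -0.0, 0.0]
contact_force: [-0.0, -0.1, -2.4]
gripper_width: 14.7
grasp_force: 61.6
```

```bash
python3 - <<'E'
from h import *
go([558.3,16.1,82],np.radians(-10.2)); print(arm.read_state()["contact_force"])
E
```

```text
pos [557.8  15.1  83.1] w 14.7 t 7.92 shift [-1.1 -0.3  1.1] turn [array([-0.001,  0.   ,  0.001]), array([-0.000e+00, -1.000e-03, -3.141e+00])]
[-0.02471187 -0.12928702 -2.35572193]
```

servo_tool([
  [[5,-0.6,-0.2,0.5,0,0,0],[5,-0.6,-0.2,1,0,0,0],[5,-0.6,-0.2,1,0,0,0],[5,-0.6,-0.2,1,0,0,0]],
])

```text
clock: 8.43
position: [558.1, 15.7, 82.2]
ee_rot: [-0.642, 0.767, -0.0, 0.0]
contact_force: [-1.2, 0.6, 2.6]
gripper_width: 15.1
grasp_force: 62.0
```

```bash
python3 - <<'E'
from h import *
for _ in range(3):
    go([558.3,16.1,82],np.radians(-10.2)); print(arm.read_state()["contact_force"])
    arm.get_image("scene")
E
```

```text
pos [558.1  15.7  82.2] w 15.1 t 8.43 shift [-0.4 -0.2  0.2] turn [array([-0.   ,  0.   ,  0.001]), array([-0.00e+00, -1.00e-03, -3.14e+00])]
[-1.23494183  0.64875981  2.57033903]
pos [558.1  15.7  82.2] w 14.3 t 8.47 shift [-0.4 -0.2  0.2] turn [array([-0.   ,  0.   ,  0.001]), array([-0.00e+00, -1.00e-03, -3.14e+00])]
[-0.85303594  1.16107857  2.93642961]
pos [558.1  15.7  82.2] w 14.9 t 8.53 shift [-0.4 -0.2  0.2] turn [array([-0.   ,  0.   ,  0.001]), array([-0.00e+00, -1.00e-03, -3.14e+00])]
[-1.23961134  0.9196651   2.43857884]
```

Contact (about 5 N net). I'll open and back off upward, staying near enough for the camera to see the beam.

servo_tool([
  [[20,0,0,0,0,0,0],[26,0,0,-0.5,0,0,0],[32,0,0,-3,0,0,0],[34,0,0,-15,0,0,0],[34,0,0,-50,0,0,0],[34,0,0,-100,0,0,0],[34,0,0,-110,0,0,0],[34,0,0,-110,0,0,0],[34,0,0,-110,0,0,0],[34,0,0,-110,0,0,0]],
])

```text
clock: 9.82
position: [557.2, 15.5, 190.4]
ee_rot: [-0.642, 0.767, 0.001, -0.001]
contact_force: [0.2, 0.6, -0.3]
gripper_width: 34.1
grasp_force: 0.0
```

servo_tool([
  [[34,-110,0,0,0,0,0],[34,-110,0,0,0,0,0],[34,-110,0,0,0,0,0],[34,-110,0,0,0,0,0],[34,-110,0,0,0,0,0],[34,-110,0,0,0,0,0],[34,-110,0,0,0,0,0]],
])

```text
clock: 10.7
position: [577.3, 123.3, 192.0]
ee_rot: [-0.641, 0.767, -0.0, 0.0]
contact_force: [-0.0, 0.6, 0.2]
gripper_width: 34.0
grasp_force: 0.0
```

```bash
python3 snap.py E; python3 - <<'E'
from h import *
im=arm.get_image("scene")[:,:,::-1];top=arm.get_image("top")[:,:,::-1]
cv2.imwrite("pics/sE.png",im);cv2.imwrite("pics/tE.png",top)
o=np.zeros((600,800,3),np.uint8)
w=cv2.imread("pics/E.png")[0:140,190:440];w=cv2.resize(w,None,fx=3.2,fy=2.5*1.28,interpolation=cv2.INTER_CUBIC)[:448,:800]
o[:w.shape[0],:w.shape[1]]=w; 
s=cv2.resize(im[235:335,235:325],None,fx=1.5,fy=1.5);o[450:600,0:135]=s
t=cv2.resize(top[160:330,420:570],None,fx=.88,fy=.88);o[450:450+150,200:200+132]=t
cv2.imwrite("pics/Ev.png",o)
E
```

```text
[ 0.48  0.36 -0.14 -0.   -1.08 -0.66]
pos [577.3 123.4 192. ] w 33.9 t 10.75 shift [118.2  16.6 -68. ] turn [array([-0.   ,  0.   , -0.178]), array([0.   , 0.   , 2.964])]
```

View pics/Ev.png

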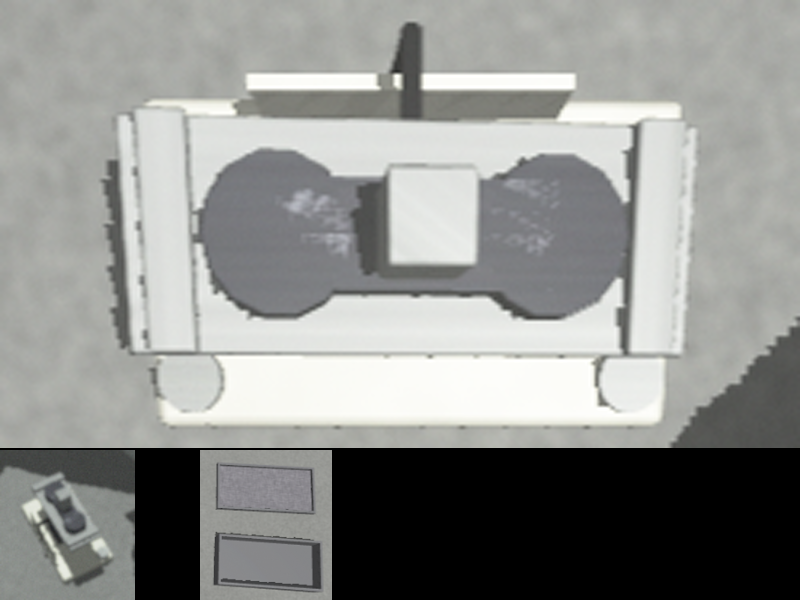

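The rotor lies between the lips, let go, nearly centred (zoom columns 203–628 between lips at 196 and 632). The left lip (world +x) looks bigger than the right (245 px against 235 px), so the beam looks tipped with −x low. I'll quantify it.

```bash
cat > tilt.py <<'E'
from h import *
import pickle
from scipy.optimize import least_squares
def tilt(P,px,c=(558.3,16.0),yaw=-10.2):
    """tilt of the beam from pixels of inner lip-top corners (+x -y),(+x +y),(-x +y),(-x -y)"""
    a=np.radians(yaw);Rz=np.array([[np.cos(a),-np.sin(a),0],[np.sin(a),np.cos(a),0],[0,0,1]])
    L=np.array([[44,-21.5,6],[44,21.5,6],[-44,21.5,6],[-44,-21.5,6]])
    def f(v):
        X=(R.from_euler("y",v[0]).apply(L))@Rz.T+[*c,67.5]
        return np.concatenate([proj(P,x)-q+v[1:3] for x,q in zip(X,px)])
    s=least_squares(f,[0,0,0]); return s.x.round(3),s.fun.round(2)
def edgelen(P,px):
    Q=[plane(P,q,73.5) for q in px];return [np.linalg.norm(Q[0]-Q[1]).round(2),np.linalg.norm(Q[2]-Q[3]).round(2)]
E
python3 - <<'E'
from tilt import *
D=pickle.load(open("pics/D.pkl","rb"));E=pickle.load(open("pics/E.pkl","rb"))
z=lambda u,v:(200+(u+.5)/3.6-.5,(v+.5)/3.6-.5)
e=lambda u,v:(190+(u+.5)/3.2-.5,(v+.5)/3.2-.5)
d=[z(*q) for q in ((106,45),(123,353),(676,358),(692,52))]
q=[e(*q) for q in ((183,108),(200,352),(628,355),(638,120))]
print(tilt(D,d),edgelen(D,d));print(tilt(E,q),edgelen(E,q))
im0=cv2.imread("pics/D.png");
s=cv2.imread("pics/E.png")[0:50,290:350];
st=[e(*u) for u in ((387,168),(478,168),(477,266),(388,266))]
print("stub",np.mean([plane(E,u,105.5) for u in st],0).round(1), plane(E,np.mean(st,0),105.5).round(1))
T=arm.camera_params("top");im=cv2.imread("pics/tE.png");cv2.imwrite("pics/tcrop.png",cv2.resize(im[165:330,425:570],None,fx=3.6,fy=3.6,interpolation=cv2.INTER_CUBIC)[:594])
E
```

```text
(array([-0.007,  0.03 , -0.023]), array([-0.13, -0.15, -0.01,  0.11, -0.31,  0.21,  0.45, -0.17])) [np.float64(42.92), np.float64(42.75)]
(array([-0.126,  0.28 , -0.145]), array([ 0.57, -0.02, -0.89, -0.11, -0.22, -0.27,  0.53,  0.4 ])) [np.float64(43.98), np.float64(42.48)]
stub [555.   17.1 105.5] [555.   17.1 105.5]
```

View pics/tcrop.png

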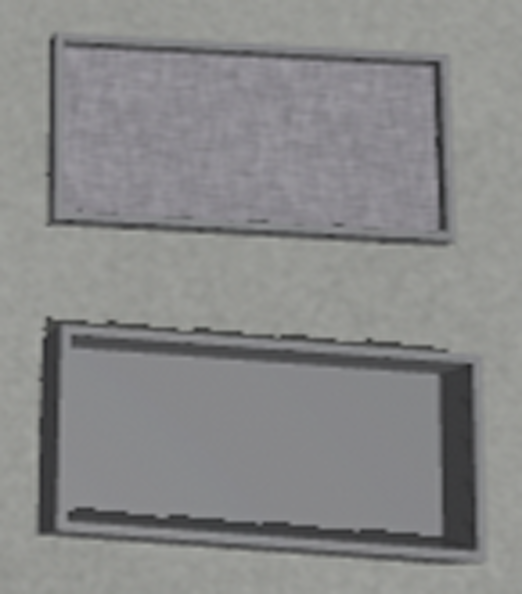

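The top crop shows the tray rim at crop corners (52,36), (449,57), (451,241), (50,223) and the bin rim at (60,323), (480,355), (483,559), (58,533). The beam reads −0.12 against −0.007 empty, so the first rotor is lop-sided and goes to the bin.

```bash
python3 - <<'E'
from h import *
T=arm.camera_params("top"); z=lambda u,v:(425+(u+.5)/3.6-.5,165+(v+.5)/3.6-.5)
for n,zz,qs in (("tray",16,((52,36),(449,57),(451,241),(50,223))),("bin",46,((60,323),(480,355),(483,559),(58,533)))):
    Q=[plane(T,z(*q),zz)[:2] for q in qs];print(n,np.mean(Q,0).round(1),[np.linalg.norm(Q[i]-Q[i-1]).round() for i in range(4)],np.degrees(np.arctan2(*(Q[0]+Q[3]-Q[1]-Q[2])[::-1])).round(1)-90)
go([555.8,16.4,125],np.radians(-10.2))
E
```

```text
tray [ 618.6 -240.3] [np.float64(112.0), np.float64(232.0), np.float64(110.0), np.float64(229.0)] -3.700000000000003
bin [ 440.3 -225. ] [np.float64(114.0), np.float64(230.0), np.float64(110.0), np.float64(227.0)] -4.799999999999997
pos [577.3 123.6 191.9] w 33.8 t 10.85 shift [109.4   2.2  66.9] turn [array([-0.   ,  0.   ,  0.001]), array([-0.   , -0.   , -3.141])]
```

servo_tool([
  [[32,109.4,2.2,20,0,0,0],[32,109.4,2.2,60,0,0,0],[32,109.4,2.2,67,0,0,0],[32,109.4,2.2,67,0,0,0],[32,109.4,2.2,90,0,0,0],[32,109.4,2.2,105,0,0,0],[32,109.4,2.2,105.5,0,0,0],[32,109.4,2.2,105.5,0,0,0]],
])

```text
clock: 11.85
position: [556.7, 17.1, 87.1]
ee_rot: [-0.642, 0.767, -0.0, 0.001]
contact_force: [0.0, -0.6, 0.6]
gripper_width: 32.3
grasp_force: 0.0
```

servo_tool([
  [[22,0,0,0,0,0,0],[18,0,0,0,0,0,0],[5,0,0,0,0,0,0],[5,0,0,0,0,0,0],[5,0,0,0,0,0,0],[5,0,0,-20,0,0,0],[5,0,0,-60,0,0,0],[5,0,0,-90,0,0,0],[5,0,0,-90,0,0,0]],
])

```text
clock: 12.98
position: [556.1, 16.9, 177.5]
ee_rot: [-0.642, 0.767, -0.0, 0.001]
contact_force: [-0.5, 0.3, -3.4]
gripper_width: 14.3
grasp_force: 60.1
```

```bash
python3 - <<'E'
from h import *
s=arm.read_state();print(s["grasp_force"],s["contact_force"]); go([440.3,-275,180],np.radians(-4.8))
E
```

```text
60.12048802804202 [-0.48476543  0.27268891 -3.40686537]
pos [556.1  16.9 177.5] w 14.3 t 12.97 shift [307.7  62.5  -3.2] turn [array([-0.002,  0.002, -0.094]), array([3.000e-03, 3.000e-03, 3.048e+00])]
```

servo_tool([
  [[5,308,66.6,0,0,0,-0.094],[5,308,66.6,0,0,0,-0.094],[5,308,66.6,0,0,0,-0.094],[5,308,66.6,0,0,0,-0.094],[5,308,66.6,0,0,0,-0.094],[5,308,66.6,0,0,0,-0.094],[5,308,66.6,0,0,0,-0.094],[5,308,66.6,0,0,0,-0.094],[5,308,66.6,30,0,0,-0.094],[5,308,66.6,50,0,0,-0.094]],
])

```text
clock: 14.22
position: [436.2, -273.2, 125.1]
ee_rot: [-0.678, 0.735, 0.001, -0.0]
contact_force: [-0.4, -0.3, -2.1]
gripper_width: 14.6
grasp_force: 60.1
```

```bash
python3 - <<'E'
from h import *
go([436.1,-274.8,28],np.radians(-4.8))
im=arm.get_image("top");cv2.imwrite("pics/t2.png",im[160:340,400:600,::-1]); a=cv2.imread("pics/tE.png")[160:340,400:600]
d=cv2.absdiff(a,cv2.imread("pics/t2.png")).max(2); print((d>25)[:75,30:160].sum(),(d>25)[95:,30:60].sum())
E
```

```text
pos [ 436.2 -273.2  125.1] w 14.6 t 14.22 shift [ 1.7 -0.1 97.1] turn [array([0.001, 0.001, 0.003]), array([-1.000e-03,  2.000e-03, -3.139e+00])]
4160 2174
```

```bash
python3 - <<'E'
from h import *
a=cv2.imread("pics/tE.png",0)[160:340,400:600];b=cv2.imread("pics/t2.png",0)
for n,s in (("row118 c30-60",np.s_[118,30:60]),("row135 c30-60",np.s_[135,30:60]),("row118 c140-165",np.s_[118,140:165]),("col90 r85-110",np.s_[85:110,90]),("col120 r85-115",np.s_[85:115,120]),("tray col60",np.s_[10:30,60]),("tray row40",np.s_[40,30:55])):
    print(n,"\n",*a[s],"\n",*b[s])
E
```

```text
row118 c30-60 
 153 152 153 153 154 140 91 57 60 59 53 108 141 138 137 137 137 137 137 137 137 136 137 137 136 136 137 137 137 137 
 76 75 76 76 75 71 60 54 54 54 55 60 67 66 65 67 66 66 66 65 66 66 65 66 65 66 66 66 66 65
row135 c30-60 
 148 149 147 148 154 129 51 60 60 59 68 114 141 139 138 138 138 138 137 138 137 137 137 137 138 137 137 137 137 137 
 74 75 73 71 75 68 52 54 54 54 54 62 67 66 66 67 66 66 66 66 68 68 66 66 68 66 67 66 66 67
row118 c140-165 
 133 134 133 133 133 135 122 83 56 60 60 59 60 60 58 50 90 127 136 145 153 153 153 155 157 
 145 146 147 147 146 147 148 148 149 149 149 150 151 152 152 153 153 152 152 152 153 153 153 153 153
col90 r85-110 
 150 150 150 150 150 151 151 151 152 151 151 144 70 101 140 131 88 76 75 92 139 136 135 135 135 
 171 169 166 163 161 154 129 121 89 93 118 146 70 98 137 129 85 74 73 90 137 133 133 134 133
col120 r85-115 
 150 150 147 145 150 153 151 150 152 152 152 151 154 154 144 85 138 132 101 74 75 85 120 135 132 134 133 133 134 133 
 136 136 137 137 138 138 137 138 137 136 136 135 135 135 134 134 134 132 132 131 131 130 129 129 129 129 130 131 129 129
tray col60 
 145 147 150 152 149 137 130 99 82 125 143 142 137 136 140 140 141 144 142 141 
 144 144 147 151 148 135 128 98 81 124 140 140 135 134 137 138 139 142 141 140
tray row40 
 151 151 151 152 152 152 151 155 128 61 110 135 141 148 143 140 141 140 141 144 144 143 142 136 136 
 69 74 73 75 73 73 73 75 66 53 61 64 66 68 65 60 104 136 136 137 140 143 142 136 135
```

Neither bin nor tray has moved: the edges sit at the same pixels, only shadowed. Lowering into the bin.

servo_tool([
  [[5,1.5,0,40,0,0,0],[5,1.5,0,75,0,0,0],[5,1.5,0,94,0,0,0],[5,1.5,0,97,0,0,0],[5,1.5,0,98,0,0,0],[5,1.5,0,98,0,0,0]],
])

```text
clock: 15.02
position: [436.9, -276.3, 29.4]
ee_rot: [-0.677, 0.736, -0.001, 0.001]
contact_force: [-0.2, -0.5, -1.9]
gripper_width: 14.1
grasp_force: 60.2
```

servo_tool([
  [[22,0,0,0,0,0,0],[28,0,0,0,0,0,0],[32,0,0,0,0,0,0],[32,0,0,-20,0,0,0],[32,0,0,-80,0,0,0],[32,0,0,-140,0,0,0],[32,0,0,-180,0,0,0],[32,0,0,-180,0,0,0]],
])

```text
clock: 16.02
position: [437.8, -277.1, 212.4]
ee_rot: [-0.677, 0.736, -0.004, 0.002]
contact_force: [-0.7, 0.6, -1.1]
gripper_width: 32.1
grasp_force: 0.0
```

```bash
python3 - <<'E'
from h import *
go([475.6,256.8,130],np.radians(5.2)); print(arm.read_state()["joints"].round(2))
E
```

```text
pos [ 437.8 -277.1  212.4] w 32.1 t 16.02 shift [-535.4    7.2   81.1] turn [array([-0.009, -0.003, -0.173]), array([-0.004,  0.013,  2.968])]
[-0.25  0.21 -0.29  0.   -1.06  0.17]
```

servo_tool([
  [[36,-535,7,20,0.005,0,-0.173],[36,-535,7,20,0,0,-0.173],[36,-535,7,20,0,0,-0.173],[36,-535,7,20,0,0,-0.173],[36,-535,7,20,0,0,-0.173],[36,-535,7,20,0,0,-0.173],[36,-535,7,20,0,0,-0.173],[36,-535,7,40,0,0,-0.173],[36,-535,7,81,0,0,-0.173],[36,-535,7,100,0,0,-0.173]],
])

```text
clock: 17.27
position: [471.4, 258.4, 104.0]
ee_rot: [0.739, -0.674, -0.001, 0.003]
contact_force: [-0.4, -0.9, 0.8]
gripper_width: 35.8
grasp_force: 0.0
```

```bash
python3 - <<'E'
from h import *
go([476,256.8,22],np.radians(5.2))
E
```

```text
pos [471.4 258.4 104. ] w 35.8 t 17.27 shift [ 1.7 -4.9 82. ] turn [array([ 0.005, -0.004,  0.002]), array([ 0.006,  0.009, -3.14 ])]
```

servo_tool([
  [[36,0,0,20,0,0,0],[36,0,0,20,0,0,0],[36,0,0,20,0,0,0]],
])

```text
clock: 17.65
position: [473.5, 257.3, 88.5]
ee_rot: [0.738, -0.675, 0.0, -0.0]
contact_force: [-0.2, -0.5, 0.6]
gripper_width: 35.7
grasp_force: 0.0
```

```bash
python3 - <<'E'
from h import *
go([476,256.8,22],np.radians(5.2))
E
```

```text
pos [473.5 257.3  88.5] w 35.7 t 17.65 shift [ 0.7 -2.4 66.5] turn [array([-0.   , -0.   , -0.001]), array([-0.   ,  0.   ,  3.141])]
```

servo_tool([
  [[36,0.5,-2.4,35,0,0,0],[36,0.5,-2.4,55,0,0,0],[36,0.5,-2.4,66,0,0,0],[36,0.5,-2.4,66,0,0,0],[36,0.5,-2.4,66,0,0,0],[5,0.5,-2.4,66,0,0,0],[5,0.5,-2.4,66,0,0,0],[5,0.5,-2.4,66,0,0,0],[5,0.5,-2.4,66,0,0,0]],
])

```text
clock: 18.77
position: [476.2, 257.6, 23.4]
ee_rot: [0.738, -0.674, 0.0, -0.001]
contact_force: [-1.1, 0.0, 5.6]
gripper_width: 14.5
grasp_force: 60.2
```

```bash
python3 - <<'E'
from h import *
go([476,256.8,165],np.radians(-10.2))
E
```

```text
pos [476.2 257.6  23.4] w 14.5 t 18.77 shift [ 6.000e-01  1.000e-01 -1.416e+02] turn [array([-0.001,  0.001,  0.268]), array([-2.000e-03, -2.000e-03, -2.873e+00])]
```

servo_tool([
  [[5,0,0,-45,0,0,0],[5,0,0,-100,0,0,0],[5,20,-5,-120,0,0,0.1],[5,248,-60,-120,0,0,0.268],[5,248,-60,-120,0,0,0.268],[5,248,-60,-120,0,0,0.268],[5,248,-60,-110,0,0,0.268],[5,248,-60,-88,0,0,0.268],[5,248,-60,-88,0,0,0.268],[5,248,-60,-88,0,0,0.268]],
])

```text
clock: 20.02
position: [558.0, 15.9, 110.7]
ee_rot: [-0.642, 0.767, -0.0, 0.0]
contact_force: [0.2, -0.6, -1.8]
gripper_width: 14.6
grasp_force: 59.4
```

```bash
python3 - <<'E'
from h import *
go([558.3,16.1,86],np.radians(-10.2)); print(arm.read_state()["contact_force"])
E
```

```text
pos [558.   15.9 110.7] w 14.6 t 20.02 shift [-0.2 -0.3 24.7] turn [array([-0.   , -0.   ,  0.001]), array([ 0.000e+00, -1.000e-03, -3.141e+00])]
[ 0.22633517 -0.57183786 -1.80887013]
```

servo_tool([
  [[5,-0.2,-0.3,12,0,0,0],[5,-0.2,-0.3,20,0,0,0],[5,-0.2,-0.3,23,0,0,0],[5,-0.2,-0.3,24,0,0,0],[5,-0.2,-0.3,24.5,0,0,0],[5,-0.2,-0.3,24.5,0,0,0]],
])

```text
clock: 20.78
position: [558.3, 15.7, 86.0]
ee_rot: [-0.641, 0.767, -0.0, 0.0]
contact_force: [0.0, -0.3, -2.3]
gripper_width: 14.7
grasp_force: 59.5
```

```bash
python3 - <<'E'
from h import *
go([558.3,16.1,84.9],np.radians(-10.2)); print(arm.read_state()["contact_force"])
E
```

```text
pos [558.3  15.7  86. ] w 14.7 t 20.77 shift [-0.4  0.1  1.1] turn [array([-0.,  0.,  0.]), array([-0.000e+00, -1.000e-03, -3.142e+00])]
[ 0.00456953 -0.28580515 -2.26009416]
```

Lower 1.2 mm more, release, rise and step back to look.

servo_tool([
  [[5,-0.3,0.1,0.6,0,0,0],[5,-0.3,0.1,1.3,0,0,0],[5,-0.3,0.1,1.3,0,0,0],[5,-0.3,0.1,1.3,0,0,0]],
])

```text
clock: 21.28
position: [558.2, 15.9, 84.9]
ee_rot: [-0.641, 0.767, -0.0, 0.0]
contact_force: [-2.1, 0.4, 2.2]
gripper_width: 14.6
grasp_force: 59.9
```

servo_tool([
  [[20,0,0,0,0,0,0],[26,0,0,-0.5,0,0,0],[32,0,0,-3,0,0,0],[34,0,0,-15,0,0,0],[34,0,0,-50,0,0,0],[34,0,0,-100,0,0,0],[34,-110,0,-108,0,0,0],[34,-110,0,-108,0,0,0],[34,-110,0,-108,0,0,0],[34,-110,0,-108,0,0,0]],
])

```text
clock: 22.52
position: [577.3, 124.1, 192.8]
ee_rot: [-0.642, 0.767, -0.0, -0.0]
contact_force: [-0.1, -1.3, 0.0]
gripper_width: 34.2
grasp_force: 0.0
```

servo_tool([
  [[34,0,0,0,0,0,0],[34,0,0,0,0,0,0],[34,0,0,0,0,0,0],[34,0,0,0,0,0,0],[34,0,0,0,0,0,0]],
])

```text
clock: 23.15
position: [577.6, 124.1, 192.5]
ee_rot: [-0.641, 0.767, 0.0, -0.0]
contact_force: [0.2, 0.6, 0.8]
gripper_width: 34.1
grasp_force: 0.0
```

```bash
python3 snap.py F; python3 - <<'E'
from h import *
top=arm.get_image("top")[:,:,::-1];cv2.imwrite("pics/tF.png",top)
o=np.zeros((600,800,3),np.uint8)
w=cv2.resize(cv2.imread("pics/F.png")[0:140,190:440],None,fx=3.2,fy=3.2,interpolation=cv2.INTER_CUBIC);o[:448]=w
t=cv2.resize(top[165:330,425:570],None,fx=.9,fy=.9);o[450:450+148,200:200+t.shape[1]]=t[:148]
cv2.imwrite("pics/Fv.png",o)
E
```

```text
[ 0.49  0.36 -0.14  0.   -1.08 -0.66]
pos [577.6 124.2 192.5] w 34.0 t 23.2 shift [119.   16.8 -67.5] turn [array([ 0.   , -0.   , -0.178]), array([-0.   , -0.   ,  2.964])]
```

View pics/Fv.png

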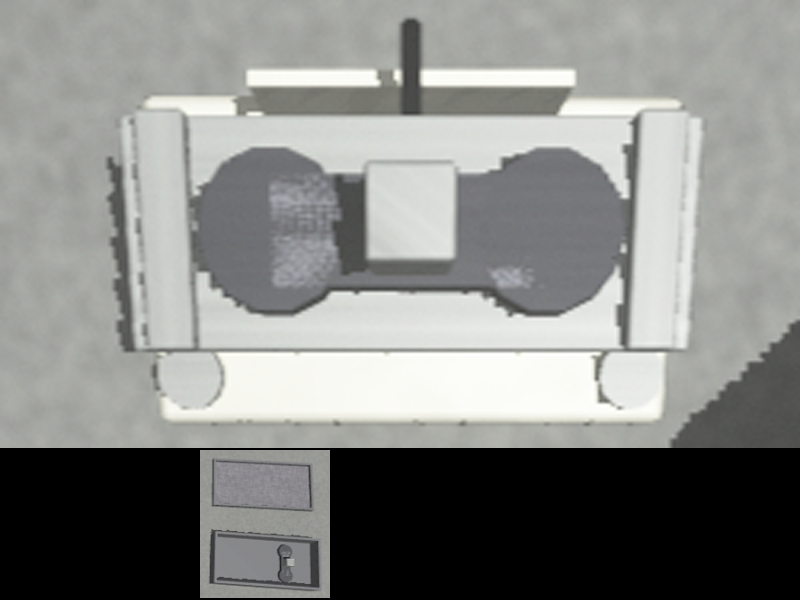

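The view shows the beam level with a straight pointer. The stub is at zoom column 411 and both lips measure about 240 px. The first rotor lies in the bin.

```bash
python3 - <<'E'
from tilt import *
F=pickle.load(open("pics/F.pkl","rb"))
e=lambda u,v:(190+(u+.5)/3.2-.5,(v+.5)/3.2-.5)
q=[e(*q) for q in ((182,109),(198,349),(630,350),(639,111))]
print(tilt(F,q),edgelen(F,q))
st=[e(*u) for u in ((365,163),(457,163),(456,259),(367,259))];print("stub",plane(F,np.mean(st,0),105.5).round(1))
a=cv2.imread("pics/tE.png",0)[160:340,400:600].astype(int);b=cv2.imread("pics/tF.png",0)[160:340,400:600].astype(int);d=abs(a-b)>25
print(d[:75,30:160].sum(),d[80:,30:110].sum(),d[80:,150:].sum())
go([558.3,16.1,125],np.radians(-10.2))
E
```

```text
(array([-0.019, -0.154, -0.038]), array([ 0.44,  0.14, -0.76, -0.17, -0.43, -0.24,  0.74,  0.27])) [np.float64(43.32), np.float64(43.16)]
stub [558.7  16.3 105.5]
0 0 0
pos [577.6 124.2 192.5] w 33.8 t 23.25 shift [109.8  -0.2  67.5] turn [array([ 0., -0.,  0.]), array([ 0.   ,  0.   , -3.142])]
```

Level, so this one goes to the tray, which has not moved. Regrasp.

servo_tool([
  [[34,109.8,0,20,0,0,0],[34,109.8,0,60,0,0,0],[34,109.8,0,67,0,0,0],[34,109.8,0,67,0,0,0],[34,109.8,0,90,0,0,0],[34,109.8,0,106,0,0,0],[34,109.8,0,108,0,0,0],[34,109.8,0,108,0,0,0]],
])

```text
clock: 24.25
position: [558.8, 16.7, 85.1]
ee_rot: [-0.642, 0.767, -0.0, 0.0]
contact_force: [0.0, -0.3, -0.0]
gripper_width: 34.1
grasp_force: 0.0
```

servo_tool([
  [[22,0,0,0,0,0,0],[18,0,0,0,0,0,0],[5,0,0,0,0,0,0],[5,0,0,0,0,0,0],[5,0,0,0,0,0,0],[5,0,0,-20,0,0,0],[5,0,0,-60,0,0,0],[5,0,0,-90,0,0,0],[5,0,0,-90,0,0,0]],
])

```text
clock: 25.38
position: [559.2, 16.4, 176.1]
ee_rot: [-0.641, 0.767, -0.001, 0.002]
contact_force: [0.7, 0.1, -2.3]
gripper_width: 14.9
grasp_force: 59.6
```

```bash
python3 - <<'E'
from h import *
s=arm.read_state();print(s["grasp_force"],s["contact_force"]); go([622.5,-180.4,100],np.radians(-3.7))
E
```

```text
59.62127208709717 [ 0.72868691  0.07438874 -2.331653  ]
pos [559.2  16.4 176.1] w 14.9 t 25.38 shift [182.7 -96.9  76.1] turn [array([-0.004,  0.002, -0.114]), array([3.000e-03, 6.000e-03, 3.028e+00])]
```

servo_tool([
  [[5,182.7,-96.9,0,0,0,-0.114],[5,182.7,-96.9,0,0,0,-0.114],[5,182.7,-96.9,0,0,0,-0.114],[5,182.7,-96.9,30,0,0,-0.114],[5,182.7,-96.9,76,0,0,-0.114],[5,182.7,-96.9,100,0,0,-0.114],[5,182.7,-96.9,110,0,0,-0.114],[5,182.7,-96.9,110,0,0,-0.114],[5,182.7,-96.9,110,0,0,-0.114]],
])

```text
clock: 26.5
position: [622.0, -180.8, 65.6]
ee_rot: [-0.684, 0.729, -0.001, 0.001]
contact_force: [-0.1, -0.1, -2.8]
gripper_width: 14.8
grasp_force: 59.5
```

```bash
python3 - <<'E'
from h import *
go([622.5,-180.4,23.5],np.radians(-3.7))
a=cv2.imread("pics/tE.png",0)[160:340,400:600];b=cv2.cvtColor(arm.get_image("top"),cv2.COLOR_RGB2GRAY)[160:340,400:600]
for n,s in (("tray col100",np.s_[10:30,100]),("tray row45R",np.s_[45,140:160]),("col100bot",np.s_[60:75,100])): print(n,"\n",*a[s],"\n",*b[s])
E
```

```text
pos [ 622.  -180.8   65.6] w 14.8 t 26.5 shift [-0.4 -0.4 42.1] turn [array([-0.002, -0.   ,  0.001]), array([ 0.000e+00, -3.000e-03, -3.141e+00])]
tray col100 
 150 148 148 153 156 156 150 138 132 113 85 131 144 141 138 139 132 133 134 135 
 48 47 47 46 46 46 46 48 47 47 47 47 44 24 26 41 29 30 35 28
tray row45R 
 142 147 143 138 145 125 58 48 102 134 140 152 154 150 150 149 148 148 149 152 
 136 139 135 130 138 119 55 44 96 127 134 145 146 144 142 142 141 140 142 144
col100bot 
 137 140 135 132 132 138 136 136 129 76 96 156 153 152 152 
 145 146 147 148 148 150 150 150 150 149 149 149 149 150 151
```

The tray is unmoved (its right edge sits at the same pixel). Lower and release.

servo_tool([
  [[5,-0.4,-0.4,20,0,0,0],[5,-0.4,-0.4,34,0,0,0],[5,-0.4,-0.4,40,0,0,0],[5,-0.4,-0.4,42,0,0,0],[5,-0.4,-0.4,43,0,0,0],[5,-0.4,-0.4,43,0,0,0],[5,-0.4,-0.4,43,0,0,0]],
])

```text
clock: 27.42
position: [621.4, -180.5, 22.8]
ee_rot: [-0.684, 0.729, -0.0, -0.0]
contact_force: [-5.4, 1.0, 5.9]
gripper_width: 14.9
grasp_force: 60.6
```

servo_tool([
  [[20,0,0,0,0,0,0],[26,0,0,0,0,0,0],[32,0,0,-2,0,0,0],[34,0,0,-15,0,0,0],[34,0,0,-50,0,0,0],[34,0,0,-100,0,0,0],[34,0,0,-140,0,0,0],[34,0,0,-140,0,0,0]],
])

```text
clock: 28.42
position: [624.2, -180.9, 167.3]
ee_rot: [-0.684, 0.729, -0.004, 0.003]
contact_force: [-0.4, -0.6, 0.1]
gripper_width: 33.6
grasp_force: 0.0
```

```bash
python3 - <<'E'
from h import *
go([471,314,115],np.radians(5.2)); print(arm.read_state()["joints"].round(2))
E
```

```text
pos [ 624.2 -180.9  167.3] w 33.6 t 28.43 shift [-484.2  184.7   49.9] turn [array([-0.01 , -0.002, -0.154]), array([-2.000e-03,  1.600e-02,  2.987e+00])]
[-0.03  0.47 -0.02  0.   -1.07 -0.03]
```

servo_tool([
  [[36,-484,184.7,-15,0,0,-0.154],[36,-484,184.7,-15,0,0,-0.154],[36,-484,184.7,-15,0,0,-0.154],[36,-484,184.7,-15,0,0,-0.154],[36,-484,184.7,-15,0,0,-0.154],[36,-484,184.7,-15,0,0,-0.154],[36,-484,184.7,-15,0,0,-0.154],[36,-484,184.7,0,0,0,-0.154],[36,-484,184.7,50,0,0,-0.154],[36,-484,184.7,70,0,0,-0.154]],
])

```text
clock: 29.68
position: [465.9, 314.7, 88.4]
ee_rot: [0.739, -0.674, -0.0, 0.003]
contact_force: [0.2, -0.2, 0.3]
gripper_width: 35.9
grasp_force: 0.0
```

servo_tool([
  [[36,0,0,0,0,0,0],[36,0,0,0,0,0,0],[36,0,0,0,0,0,0]],
])

```text
clock: 30.05
position: [469.0, 314.6, 93.0]
ee_rot: [0.738, -0.675, 0.0, -0.001]
contact_force: [0.3, 0.5, -0.7]
gripper_width: 35.8
grasp_force: 0.0
```

```bash
python3 - <<'E'
from h import *
go([471,314.4,22.5],np.radians(5.2))
E
```

```text
pos [469.  314.6  93. ] w 35.8 t 30.05 shift [ 0.6 -1.8 70.5] turn [array([-0.002,  0.002, -0.001]), array([3.00e-03, 3.00e-03, 3.14e+00])]
```

servo_tool([
  [[36,0.3,-1.8,35,0,0,0],[36,0.3,-1.8,58,0,0,0],[36,0.3,-1.8,70,0,0,0],[36,0.3,-1.8,70,0,0,0],[36,0.3,-1.8,70,0,0,0],[5,0.3,-1.8,70,0,0,0],[5,0.3,-1.8,70,0,0,0],[5,0.3,-1.8,70,0,0,0],[5,0.3,-1.8,70,0,0,0]],
])

```text
clock: 31.18
position: [470.6, 314.8, 22.8]
ee_rot: [0.738, -0.674, 0.0, -0.001]
contact_force: [-0.4, -0.5, 5.6]
gripper_width: 14.5
grasp_force: 59.6
```

servo_tool([
  [[5,0,0,-45,0,0,0],[5,0,0,-100,0,0,0],[5,0,0,-125,0,0,0],[5,0,0,-125,0,0,0.1]],
])

```text
clock: 31.68
position: [470.5, 315.0, 148.8]
ee_rot: [-0.703, 0.712, 0.0, 0.002]
contact_force: [-0.8, -0.3, -3.2]
gripper_width: 14.9
grasp_force: 60.0
```

```bash
python3 - <<'E'
from h import *
go([558.3,16.1,112],np.radians(-10.2)); print(arm.read_state()["contact_force"])
E
```

```text
pos [470.5 315.  148.8] w 14.9 t 31.68 shift [297.9 -91.5  35.9] turn [array([-0.002,  0.004,  0.165]), array([-0.006, -0.004, -2.976])]
[-0.83287554 -0.26216385 -3.2256836 ]
```

servo_tool([
  [[5,298,-91.5,0,0,0,0.165],[5,298,-91.5,0,0,0,0.165],[5,298,-91.5,0,0,0,0.165],[5,298,-91.5,0,0,0,0.165],[5,298,-91.5,10,0,0,0.165],[5,298,-91.5,36,0,0,0.165],[5,298,-91.5,36,0,0,0.165],[5,298,-91.5,36,0,0,0.165],[5,298,-91.5,36,0,0,0.165]],
])

```text
clock: 32.8
position: [559.1, 16.4, 111.6]
ee_rot: [-0.643, 0.766, -0.0, 0.001]
contact_force: [0.7, -0.2, -1.5]
gripper_width: 14.6
grasp_force: 59.8
```

```bash
python3 - <<'E'
from h import *
go([558.3,16.1,85.6],np.radians(-10.2)); print(arm.read_state()["contact_force"])
E
```

```text
pos [559.1  16.4 111.6] w 14.6 t 32.8 shift [ 0.5  0.8 26. ] turn [array([-0.002,  0.001,  0.005]), array([-1.000e-03, -3.000e-03, -3.137e+00])]
[ 0.73240476 -0.17989766 -1.4567153 ]
```

servo_tool([
  [[5,0.2,0.6,12,0,0,0.004],[5,0.2,0.6,20,0,0,0.004],[5,0.2,0.6,24,0,0,0.004],[5,0.2,0.6,25.5,0,0,0.004],[5,0.2,0.6,25.5,0,0,0.004],[5,0.2,0.6,25.5,0,0,0.004]],
])

```text
clock: 33.55
position: [558.1, 15.2, 85.3]
ee_rot: [-0.641, 0.767, -0.0, 0.0]
contact_force: [0.4, 1.9, -2.5]
gripper_width: 14.9
grasp_force: 59.9
```

```bash
python3 - <<'E'
from h import *
go([558.3,16.1,84.3],np.radians(-10.2)); print(arm.read_state()["contact_force"])
E
```

```text
pos [558.1  15.2  85.3] w 14.9 t 33.55 shift [-0.9 -0.   1. ] turn [array([-0.001,  0.   , -0.001]), array([0.000e+00, 1.000e-03, 3.141e+00])]
[ 0.39207889  1.91822077 -2.45137753]
```

servo_tool([
  [[5,-0.7,0,0.6,0,0,0],[5,-0.7,0,1.2,0,0,0],[5,-0.7,0,1.2,0,0,0],[5,-0.7,0,1.2,0,0,0]],
])

```text
clock: 34.05
position: [558.2, 16.0, 84.3]
ee_rot: [-0.641, 0.767, -0.0, 0.0]
contact_force: [-0.3, 1.1, 1.9]
gripper_width: 14.3
grasp_force: 60.4
```

servo_tool([
  [[20,0,0,0,0,0,0],[26,0,0,-0.5,0,0,0],[32,0,0,-3,0,0,0],[34,0,0,-15,0,0,0],[34,0,0,-50,0,0,0],[34,0,0,-100,0,0,0],[34,-110,0,-108,0,0,0],[34,-110,0,-108,0,0,0],[34,-110,0,-108,0,0,0],[34,-110,0,-108,0,0,0]],
])

```text
clock: 35.3
position: [577.3, 124.0, 192.1]
ee_rot: [-0.641, 0.767, 0.0, -0.0]
contact_force: [0.4, -0.2, -0.3]
gripper_width: 34.1
grasp_force: 0.0
```

servo_tool([
  [[34,0,0,0,0,0,0],[34,0,0,0,0,0,0],[34,0,0,0,0,0,0],[34,0,0,0,0,0,0],[34,0,0,0,0,0,0]],
])

```text
clock: 35.92
position: [577.6, 124.1, 191.8]
ee_rot: [-0.641, 0.768, 0.0, -0.0]
contact_force: [0.1, 0.1, 0.0]
gripper_width: 34.0
grasp_force: 0.0
```

```bash
python3 snap.py G; python3 - <<'E'
from h import *
top=arm.get_image("top")[:,:,::-1];cv2.imwrite("pics/tG.png",top)
o=np.zeros((600,800,3),np.uint8)
w=cv2.resize(cv2.imread("pics/G.png")[0:140,190:440],None,fx=3.2,fy=3.2,interpolation=cv2.INTER_CUBIC);o[:448]=w
t=cv2.resize(top[165:330,425:570],None,fx=.9,fy=.9);o[450:450+148,200:200+t.shape[1]]=t[:148]
o[450:600,400:550]=top[180:330,180:330]
cv2.imwrite("pics/Gv.png",o)
a=cv2.imread("pics/tF.png",0)[160:340,400:600].astype(int);b=cv2.imread("pics/tG.png",0)[160:340,400:600].astype(int);d=abs(a-b)>25
print("tray",d[:80].sum(),"bin",d[80:].sum())
E
```

```text
[ 0.49  0.36 -0.14  0.   -1.08 -0.66]
pos [577.6 124.1 191.8] w 34.0 t 35.98 shift [119.   16.7 -68.2] turn [array([ 0.   , -0.   , -0.179]), array([-0.   , -0.   ,  2.963])]
tray 444 bin 2
```

View pics/Gv.png

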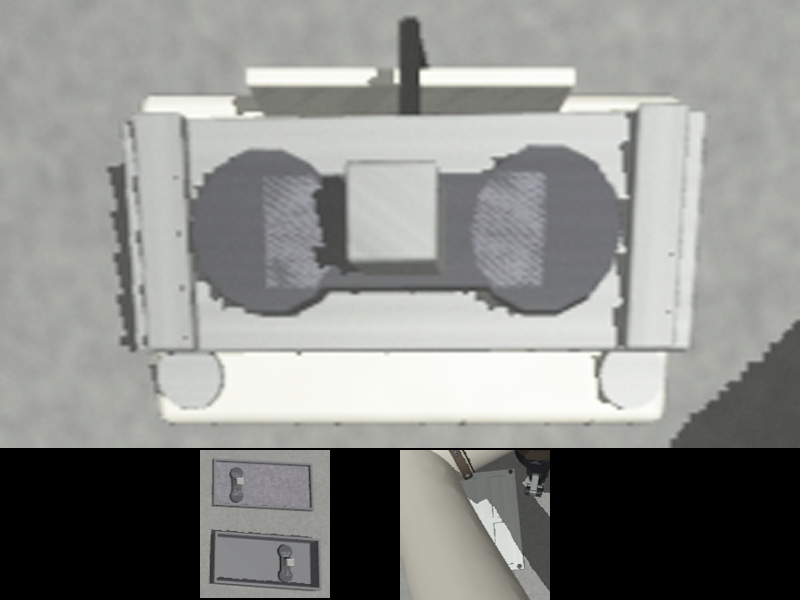

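The stub is at zoom column 392 and the right lip is bigger (246 px against 235 px), so the beam is tipped with +x low. The second rotor lies flat in the tray.

```bash
python3 - <<'E'
from tilt import *
G=pickle.load(open("pics/G.pkl","rb"))
e=lambda u,v:(190+(u+.5)/3.2-.5,(v+.5)/3.2-.5)
q=[e(*q) for q in ((180,114),(198,349),(630,349),(639,104))]
print(tilt(G,q),edgelen(G,q))
st=[e(*u) for u in ((345,163),(438,161),(437,260),(348,261))];print("stub",plane(G,np.mean(st,0),105.5).round(1))
go([560.3,15.7,125],np.radians(-10.2))
E
```

```text
(array([ 0.088, -0.53 , -0.161]), array([ 0.98,  0.05, -0.86,  0.06, -0.66, -0.4 ,  0.54,  0.29])) [np.float64(42.36), np.float64(44.04)]
stub [561.9  15.8 105.5]
pos [577.6 124.2 191.8] w 33.6 t 36.02 shift [109.8  -2.3  66.8] turn [array([ 0.   ,  0.   , -0.001]), array([ 0.   , -0.   ,  3.141])]
```

Tilt is about +0.09, so it is lop-sided and goes to the bin. Regrasp with the same 86–87 mm height as for the first tilted one.

servo_tool([
  [[32,109.4,-2.2,20,0,0,0],[32,109.4,-2.2,60,0,0,0],[32,109.4,-2.2,67,0,0,0],[32,109.4,-2.2,67,0,0,0],[32,109.4,-2.2,90,0,0,0],[32,109.4,-2.2,105,0,0,0],[32,109.4,-2.2,105.5,0,0,0],[32,109.4,-2.2,105.5,0,0,0]],
])

```text
clock: 37.02
position: [561.1, 16.7, 87.1]
ee_rot: [-0.641, 0.767, -0.0, 0.001]
contact_force: [-0.6, 0.5, 0.1]
gripper_width: 31.8
grasp_force: 0.0
```

servo_tool([
  [[22,0,0,0,0,0,0],[18,0,0,0,0,0,0],[5,0,0,0,0,0,0],[5,0,0,0,0,0,0],[5,0,0,0,0,0,0],[5,0,0,-20,0,0,0],[5,0,0,-60,0,0,0],[5,0,0,-90,0,0,0],[5,0,0,-90,0,0,0]],
])

```text
clock: 38.15
position: [561.6, 16.4, 178.3]
ee_rot: [-0.641, 0.767, -0.001, 0.002]
contact_force: [-0.2, 0.5, -3.1]
gripper_width: 14.3
grasp_force: 58.7
```

```bash
python3 - <<'E'
from h import *
s=arm.read_state();print(s["grasp_force"],s["contact_force"]); go([444.5,-175.2,130],np.radians(-4.8))
a=cv2.imread("pics/tG.png",0);b=cv2.cvtColor(arm.get_image("top"),cv2.COLOR_RGB2GRAY);cv2.imwrite("pics/tH.png",b)
d=abs(a.astype(int)-b)[160:340,400:600]>25;print(d[:75,:160].sum(),d[80:,:170].sum())
E
```

```text
58.712291456758976 [-0.23849502  0.53474483 -3.12226885]
pos [561.6  16.4 178.3] w 14.3 t 38.15 shift [209.5  81.3  47.4] turn [array([-0.005,  0.002, -0.095]), array([3.000e-03, 8.000e-03, 3.046e+00])]
1455 605
```

```bash
python3 - <<'E'
import cv2
a=cv2.imread("pics/tG.png",0)[160:340,400:600];b=cv2.imread("pics/tH.png",0)[160:340,400:600]
import numpy as np
for n,s in (("bin row118L",np.s_[118,30:45]),("bin row118R",np.s_[118,144:162]),("bin col90",np.s_[92:108,90]),("bin bottom",np.s_[145:165,90]),("tray row45R",np.s_[45,142:156]),("tray col60",np.s_[12:24,60]),("tray bot",np.s_[60:75,60])):
    print(n,"\n",*a[s],"\n",*b[s])
E
```

```text
bin row118L 
 154 153 153 154 154 140 90 57 59 61 53 107 142 138 137 
 148 147 148 148 149 134 87 53 57 57 51 102 136 133 132
bin row118R 
 134 135 122 83 58 59 61 60 60 60 58 51 91 127 136 145 153 154 
 129 130 117 78 54 56 58 57 57 58 55 48 86 122 131 139 147 147
bin col90 
 151 153 151 151 145 72 101 140 132 88 76 74 93 140 137 136 
 146 147 145 146 139 67 98 134 128 83 71 72 88 134 131 130
bin bottom 
 136 136 137 139 132 63 65 74 113 142 132 75 112 159 156 155 155 153 148 148 
 131 130 131 133 127 58 61 70 108 136 127 70 107 152 149 148 148 146 143 142
tray row45R 
 143 138 145 125 59 48 102 134 141 153 153 151 150 149 
 136 132 139 120 56 45 96 128 136 147 148 146 144 144
tray col60 
 150 152 150 137 131 100 83 126 144 143 138 137 
 144 146 144 132 125 94 79 120 138 138 132 132
tray bot 
 57 75 121 141 133 137 130 68 89 158 153 149 149 151 151 
 54 72 116 135 128 131 125 64 85 152 147 144 144 145 145
```

Nothing has moved. Carry it to the free half of the bin.

servo_tool([
  [[5,209.5,81.3,0,0,0,-0.095],[5,209.5,81.3,0,0,0,-0.095],[5,209.5,81.3,0,0,0,-0.095],[5,209.5,81.3,0,0,0,-0.095],[5,209.5,81.3,10,0,0,-0.095],[5,209.5,81.3,48,0,0,-0.095],[5,209.5,81.3,60,0,0,-0.095],[5,209.5,81.3,60,0,0,-0.095]],
])

```text
clock: 39.2
position: [442.5, -175.1, 115.0]
ee_rot: [-0.677, 0.736, 0.001, -0.001]
contact_force: [-0.2, 0.9, -2.2]
gripper_width: 14.5
grasp_force: 58.7
```

```bash
python3 - <<'E'
from h import *
go([444.5,-175.2,28],np.radians(-4.8))
a=cv2.imread("pics/tG.png",0)[160:340,400:600];b=cv2.cvtColor(arm.get_image("top"),cv2.COLOR_RGB2GRAY)[160:340,400:600]
for n,s in (("bin row118R",np.s_[118,144:162]),("bin col140",np.s_[95:115,140]),("bin bottom",np.s_[145:170,140])):
    print(n,"\n",*a[s],"\n",*b[s])
E
```

```text
pos [ 442.5 -175.1  115. ] w 14.5 t 39.2 shift [-0.1 -2.4 87. ] turn [array([ 0.004, -0.   ,  0.001]), array([ 0.   ,  0.006, -3.141])]
bin row118R 
 134 135 122 83 58 59 61 60 60 60 58 51 91 127 136 145 153 154 
 172 171 171 172 171 171 172 171 171 172 171 171 172 172 174 164 134 116
bin col140 
 151 151 151 154 154 142 77 119 135 122 72 76 81 109 136 134 134 133 134 134 
 196 196 195 195 195 194 193 193 191 191 190 189 189 188 186 185 184 183 182 180
bin bottom 
 134 134 134 135 134 134 135 128 59 64 63 82 134 135 115 77 120 158 153 151 151 153 154 154 155 
 127 127 126 127 127 126 128 121 56 60 60 78 128 129 109 73 114 151 146 143 143 145 146 146 147
```

servo_tool([
  [[5,0,-1.5,40,0,0,0],[5,0,-1.5,70,0,0,0],[5,0,-1.5,84,0,0,0],[5,0,-1.5,87,0,0,0],[5,0,-1.5,88,0,0,0],[5,0,-1.5,88,0,0,0]],
])

```text
clock: 40.0
position: [445.3, -175.7, 29.3]
ee_rot: [-0.677, 0.736, -0.001, 0.001]
contact_force: [-0.2, -0.0, -1.6]
gripper_width: 14.6
grasp_force: 58.6
```

servo_tool([
  [[22,0,0,0,0,0,0],[28,0,0,0,0,0,0],[32,0,0,0,0,0,0],[32,0,0,-20,0,0,0],[32,0,0,-80,0,0,0],[32,0,0,-140,0,0,0],[32,0,0,-200,0,0,0],[32,-250,-50,-200,0,0,0],[32,-250,-50,-200,0,0,0],[32,-250,-50,-200,0,0,0]],
])

```text
clock: 41.25
position: [496.7, 6.1, 228.9]
ee_rot: [-0.677, 0.736, -0.0, 0.001]
contact_force: [0.8, 0.1, -0.4]
gripper_width: 31.9
grasp_force: 0.0
```

servo_tool([
  [[32,-100,0,0,0,0,0],[32,-100,0,0,0,0,0],[32,-100,0,0,0,0,0],[32,-100,0,0,0,0,0],[32,-100,0,0,0,0,0]],
])

```text
clock: 41.88
position: [504.8, 103.0, 228.4]
ee_rot: [-0.676, 0.737, 0.0, -0.0]
contact_force: [-0.1, -0.2, 0.3]
gripper_width: 32.0
grasp_force: 0.0
```

```bash
python3 - <<'E'
from h import *
top=arm.get_image("top")[:,:,::-1];cv2.imwrite("pics/tI.png",top);cv2.imwrite("pics/tIv.png",cv2.resize(top[90:410,120:580],None,fx=1.7,fy=1.7)[:,:800])
print(arm.read_state()["position"])
E
```

```text
[504.8159719  102.98092883 228.38693721]
```

View pics/tIv.png

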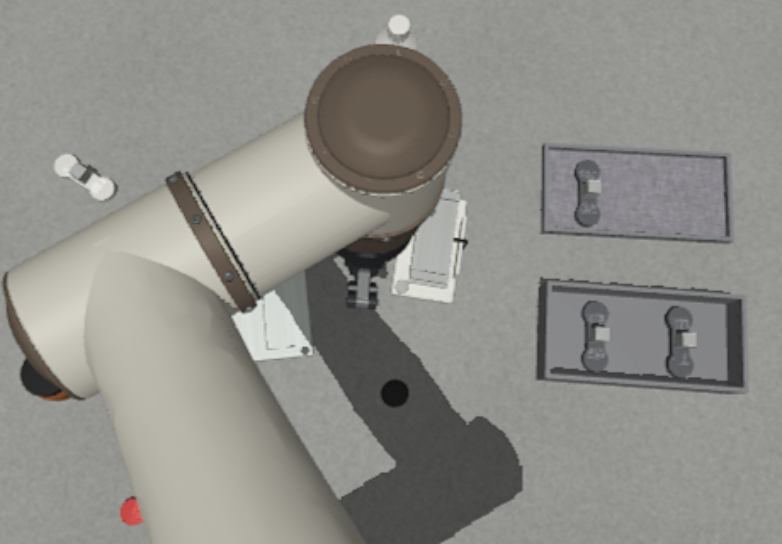

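The image shows one rotor flat in the tray at (588,192) and two upright in the bin at (597,335) and (680,340). The beam is empty, the bottle, mount and jar stand in place, and the gripper is clear.

```bash
python3 -c "
from bench import arm
print(arm.job_done())"
```

```text
the job is handed in; nothing more can be done
None
```

I handed the job in at about 42 s of robot time: of the three rotors present, one balanced and lies stub up in the tray, and the two that tipped the beam (about −0.12 and +0.09 rad) lie in the reject bin; no verdict came back from the hand-in.

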